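# Clamp a whetstone in the ratchet stone holder

### The arm

A 7-joint arm with a two-finger parallel gripper is mounted at the origin on the work surface. World frame = base frame: x ahead of the robot, y to its left, z up, the work surface at z = 0. Lengths are in m, angles in rad, forces in N, time in s.
With the tool pointing down it reaches from about 0.425 to 0.95 m from the base axis. Payload 16.7 kg.
Tool frame: the origin (TCP) lies at the very end of the fingers, on their centre line; the grasp point (between the pads) lies 19 mm behind it (manip.pinch_z is the distance from the TCP to the grasp point, in m); z points along the fingers, y is the line along which they close (so a half turn about z gives the same grasp; the last joint's range is limited). The gripper opens to 94 mm and grips with 3 to 60 N. Pads are 16 mm wide; open, the fingers measure 119 mm over their backs; the gripper's body (75 mm by 177 mm) begins 78 mm behind the grasp point.
Start: joints at [-1.369, 0.426, 0.074, 1.606, -0.034, 1.111, -0.067], TCP at [0.232, 0.634, 0.205] pointing down, gripper open.
Joint ranges: [-2.85, 2.85], [-0.5, 2.14], [-1.23, 1.37], [0.21, 2.46], [-1.02, 4.16], [0.16, 2.05], [-2.73, 2.73]. Speed limits (rad/s): [1.89, 1.89, 2.39, 2.39, 3.01, 3.01, 3.01].

### API

Orientations are given as a 3x3 rotation matrix whose columns are the frame's x, y, z axes.
In Python, from station import manip gives the robot as it stands. The module is installed in compiled form; this text tells all that it offers.
- The arm moves only by the tool move_arm, never from a script. Its argument "deltas" is a list of rows, each a list of 4 numbers: the shift along the tool's x, y, z normalised to -1 to 1, where 1 is 20 mm, then the turn about the tool's z normalised to -1 to 1, where 1 is 90 degrees. In form: [[tx, ty, tz, yaw], ...]. A call has 1 to 5 rows; each row shifts and turns the commanded pose from where the row before left it, along the tool's axes as they then stand; what a row does not reach is not made up. A row lasts 1/10 s, in which the tool goes at most 50 mm and 8.59 degrees, less where a joint would pass 70% of its speed; a pose out of reach is approached as far as the arm can. A call with a number of a shift or a turn outside -1 to 1 is refused whole. A call with a gripper value outside its range is refused whole. "gripper" is the gripper's target within -1 to 1 (fully open at 1, half-way at 0, shut at -1), set as the call begins (left out, the last holds). The fingers move at their own pace and stop on an object; "grip_force" is the grip in N (left out, the last holds). Time passes only in rows, so rows that do not move let the fingers close. It gives the time, the measured TCP pose, the force, the opening and the grip force at its end, in the units of the state.
- manip.sense(): the state, without advancing time (a new reading comes with each control period).
- manip.get_image(name): name is "scene" or "top" or "wrist"; returns a dict with "image" (420x560x3 uint8, red, green, blue), "K" (3x3 intrinsics, pixels), "origin" and "orientation" of the camera in the world. Camera axes: x right, y up, looking along -z (the intrinsics and any distortion apply to the point x, -y, -z); pixel columns grow to the right and rows downward; lengths in m; the calibration is good to about 2 mm. A picture is of the moment at which its call begins. There is no depth.
- manip.job_done(): hands the job in; it is judged then, once.
Trained networks look in a picture, given as the dict that the camera call returned (one of the last four; its "shot" number tells which), for a name from the list of things; names that differ only in an ending like _2 or _b are one class to them, and where a whole thing is asked for, a point or a joint stands for the part that bears it (a point fixed in the world has none). Each returns a list of dicts, best first, with "score" (0 to 1); they miss things now and then, are a little off and sometimes report something else, mostly with a low value. They report only what shows in the picture. A call takes as long as a camera call. They do not tell look-alikes from the thing itself.
- manip.silhouettes(label, picture): "pixels" (420x560 bool, what is visible of it) and "bbox" ([left, top, width, height] in pixels, round what is visible of it).
- manip.landmark_of(label, picture): "uv" ([column, row] in pixels: a listed point, or the origin of a listed thing).
The state is a dict: "t": time; "q": joint angles; "dq": joint speeds; "joint_efforts": joint torques, N m; "tcp_pos": TCP position; "tool_rot": TCP orientation; "force": force on the tool from outside, world axes, zero at the start; "moment": the same for the moment, N m; "grip_width": finger opening in m; "grip_force": force on a finger pad.
Only numpy, scipy, OpenCV 4.12 (cv2) and the standard library are available. Lean on these libraries where they do the work, as an engineer would, in place of code of your own. Each camera call takes 0.05 s, during which the arm holds its last target. There are 200 camera calls.

### The job

Lay the red-brown whetstone flat and straight on the bed of the stone holder, between the end stop and the jaw, and let go of it. Then work the red ratchet lever back and forth until the jaw holds the stone firmly, that is until the lever's grip takes a push of about 10 to 12 N; at 17 N the stone cracks. Leave the lever swung back on its rest and everything else where it is.

Things in the scene. Friction and masses are not known exactly. Their poses are not given: they have to be found in the camera images.
- stone_center (a point): The red-brown whetstone, 60 x 175 x 28 mm (x, y, z), about 0.6 kg, loose, flat on the black drip tray in either of two places. The point is its centre, 14 mm above its underside; its y runs along its length, z up.
- bed_top (a point): Stone holder, fixed to the table: dark base plate 100 x 392 x 12 mm with a wooden bed 46 mm wide (narrower than the stone, so fingers pass beside it) and 190 mm long. The point is on top of the bed, 30 mm above the table, on its centre line. Axes: y along the bed from end stop to jaw and ratchet head, x across it, away from the lever's grip, z up. The stone lies lengthwise along y.
- lever (a joint): Angle of the red ratchet lever: 0 = on its rest, away from the stone; 0.9 rad = end of swing, towards the stone. Growing (anticlockwise from above) is the working stroke. At 0.45 it points along the holder's -x. It stays where it is left. Push needed at the grip: 1.5 N while the jaw runs free, 0.5 N backwards, 10 to 12 N when the stone is firm; 17 N cracks the stone.
- grip (a point): Centre of the lever's upright black grip: a round post 26 mm across, 75 mm high, 150 mm from the pivot; the point is 129 mm above the table, the top 167 mm. It can be pinched or pushed from either side. The point's -x points out along the lever from the pivot.
- pivot (a point): Upright axis of lever and ratchet wheel, a point at the height of the grip's centre, 200 mm from bed_top along the holder's y. The grip moves round it on a circle of 150 mm radius. The red lever arm lies 72 to 82 mm above the table, the hub's top at 90 mm.
- wheel_center (a point): Ratchet wheel under the lever, 84 mm across, 40 teeth; the point is the wheel's centre, 69 mm above the table. On the working stroke a pawl on the lever turns it; on the way back the pawl clicks over the teeth and two holding pawls half a tooth apart keep the wheel: one click is 0.079 rad. When the lever is eased the wheel drops back by at most one click, 0.94 mm of jaw.
- jaw_open (a point): Face of the jaw's black rubber pad as it stands at the start, 103 mm along y from bed_top, 42 mm above the table. Facing it, the steel end stop (70 mm wide, top 52 mm above the table) is bolted on with its rubber face somewhere from y = -90 to -100 mm. That leaves the stone 15 to 28 mm of room: laid down with its centre at y = +5 mm it clears both, and the jaw then slides it up to the stop.
- wheel_shaft (a point): The shaft on which the wheel drives the jaw's rack; the point is its foot on the housing, 52 mm above the table, below the pivot. The jaw closes 12 mm per rad of wheel, 9 to 10 mm a full stroke, so two to four strokes are needed; it cannot be reversed. Once the stone bears on pad and stop, each further mm adds 40 N of clamping or 3.3 N at the grip (2 N for 0.05 rad of lever).
- fine_stone_center (a point): The other stone, white on a blue base, same size, on the same tray; leave it alone. The point is its centre.
- lap_plate_center (a point): Steel flattening plate 75 x 150 x 9 mm; leave it. The point is its centre.
- knife_bolster (a point): Kitchen knife, 300 mm long, lying flat; leave it. The point is where handle and blade meet.
- steel_rod_guard (a point): Honing steel, 335 mm long, lying; leave it. The point is at its guard.
- squeeze_bottle: Clear squeeze bottle with water, 56 mm across, 168 mm high; leave it. The origin is the centre of its underside.
- bowl: Small black bowl, 124 mm across, 52 mm high; leave it. The origin is the centre of its underside.
There are look-alikes about, which are no part of the job. There is more than one size of the part that bears stone_center; the job needs the largest.

How it is judged:
By the outcome, as a careful person would: the job done as asked, in the order asked, and still so for the second after the job is handed in, with the robot touching nothing.
It also fails if it takes over 72 s, if anything falls off the work surface, if the arm or the gripper's body presses on something with over 40 N, if the wrist force passes 120 N, or if a joint passes its speed limit or range.

## Working session

There is one attempt and no reset: what is moved stays moved. The work goes in short steps, Python scripts to look and compute and a tool call to move; the robot and the scene stay as the last step left them, time stands still between calls to the robot, and variables do not carry over. Pictures are saved under pics/ and viewed, at most 10 in all, crops included, and the job is handed in when it is done.

Besides the shell and the picture viewer there is one more tool, called after "Request:" as name(argument=value, ...) on one line, values as JSON. move_arm: Moves the arm, as the interface text tells. Scaled input: -1 to 1 covers 20 mm each way for a shift and 90 degrees each way for a turn. Its arguments: {"type":"object","properties":{"deltas":{"type":"array"},"gripper":{"type":"number"},"grip_force":{"type":"number"}},"required":["deltas"]}

```bash
mkdir -p pics
cat > h.py <<'E'
import numpy as np, cv2
from station import manip
def ray(p,uv):
    K=p["K"];d=np.array([(uv[0]-K[0,2])/K[0,0],-(uv[1]-K[1,2])/K[1,1],-1.])
    return np.array(p["origin"]),np.array(p["orientation"])@d
def at_z(p,uv,z):
    o,d=ray(p,uv);return o+d*(z-o[2])/d[2]
def proj(p,X):
    c=np.array(p["orientation"]).T@(np.array(X)-p["origin"]);K=p["K"]
    return np.array([K[0,2]+K[0,0]*c[0]/-c[2],K[1,2]+K[1,1]*(-c[1])/-c[2]])
def save(p,n,crop=None,s=1):
    im=p["image"][:,:,::-1]
    if crop: a,b,c,d=crop; im=im[b:d,a:c]
    cv2.imwrite("pics/"+n,cv2.resize(im,None,fx=s,fy=s,interpolation=cv2.INTER_CUBIC))
E
python3 - <<'E'
from h import *
Z=dict(stone_center=.018,bed_top=.03,grip=.129,pivot=.129,wheel_center=.069,jaw_open=.042,wheel_shaft=.052,fine_stone_center=.018)
ims=[]
for n in ("top","scene"):
    p=manip.get_image(n); ims.append(p["image"][:,:,::-1]); save(p,n+".png",s=1.4)
    print(n,np.round(p["origin"],3),p["K"][0,0], {k for k in p})
    for k,z in Z.items():
        for r in manip.landmark_of(k,p)[:4]:
            print(k,np.round(r["uv"],1),round(r["score"],2),np.round(at_z(p,r["uv"],z),4))
s=manip.sense();print(s["tcp_pos"],np.round(s["tool_rot"],3),s["t"],manip.pinch_z)
E
```

```text
top [0.352 0.04  1.511] 430.3359286347772 {'image', 'orientation', 'K', 'origin', 'shot'}
stone_center [406.1 293.5] 0.83 [ 0.2283 -0.3539  0.018 ]
stone_center [285.8 240. ] 0.7 [0.4016 0.059  0.018 ]
stone_center [407.7 235.3] 0.66 [ 0.4263 -0.3611  0.018 ]
bed_top [302.4 176. ] 0.73 [0.625  0.0055 0.03  ]
grip [236.3 215. ] 0.63 [0.4752 0.2191 0.129 ]
pivot [243.2 169.5] 0.82 [0.6248 0.2014 0.129 ]
wheel_center [245.9 172.8] 0.66 [0.6254 0.1988 0.069 ]
jaw_open [273.3 175. ] 0.9 [0.6245 0.1065 0.042 ]
jaw_open [396.1 156.9] 0.22 [ 0.6955 -0.3172  0.042 ]
wheel_shaft [245.9 174.7] 0.67 [0.622  0.2005 0.052 ]
fine_stone_center [411.4 197. ] 0.74 [ 0.5598 -0.3751  0.018 ]
scene [ 1.275 -0.403  0.855] 428.5059941784211 {'image', 'orientation', 'K', 'origin', 'shot'}
stone_center [ 97.4 227.6] 0.91 [ 0.2292 -0.3695  0.018 ]
stone_center [259.  215.3] 0.79 [0.4108 0.0601 0.018 ]
stone_center [118.8 270.3] 0.77 [ 0.4237 -0.3609  0.018 ]
bed_top [278.1 262.6] 0.57 [0.6156 0.0049 0.03  ]
grip [313.8 184.8] 0.6 [0.4851 0.1991 0.129 ]
pivot [344.5 215.3] 0.84 [0.636  0.1934 0.129 ]
wheel_center [339.7 228.5] 0.83 [0.6213 0.197  0.069 ]
wheel_center [311.5 244.6] 0.7 [0.6351 0.0944 0.069 ]
jaw_open [309.9 245.1] 0.65 [0.6125 0.1067 0.042 ]
jaw_open [341.2 234.1] 0.48 [0.6197 0.2072 0.042 ]
jaw_open [315.5 183.3] 0.42 [0.3865 0.2806 0.042 ]
jaw_open [373.2 180. ] 0.27 [0.4641 0.4553 0.042 ]
wheel_shaft [340.1 232.8] 0.94 [0.622  0.2002 0.052 ]
fine_stone_center [130.2 306.6] 0.87 [ 0.5531 -0.3688  0.018 ]
[0.23194402 0.63383758 0.20545394] [[-0.939  0.344 -0.   ]
 [ 0.344  0.939 -0.   ]
 [ 0.    -0.    -1.   ]] 0.9 0.0188
```

View pics/top.png

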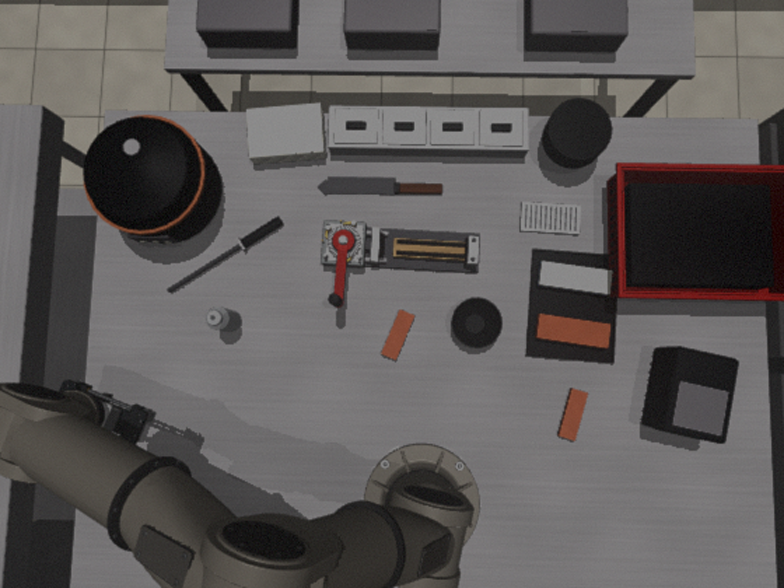

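View pics/scene.png

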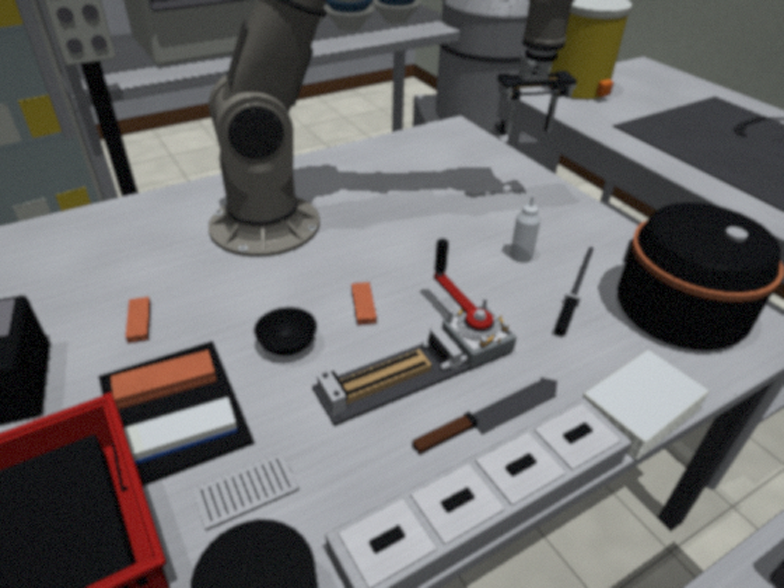

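The red-brown candidates in the top view, in 560x420 pixels, are (408,236) on the black tray, (286,240) on the table and (406,293) on the table. Only the first lies on the tray, and it looks the largest, so it fits the description. I'll measure all three and confirm it in a crop.

```bash
cat >> h.py <<'E'
def tri(a,b):
    A=[];y=[]
    M=np.zeros((3,3));v=np.zeros(3)
    for p,uv in (a,b):
        o,d=ray(p,uv);d/=np.linalg.norm(d);P=np.eye(3)-np.outer(d,d);M+=P;v+=P@o
    X=np.linalg.solve(M,v);return X
def best(k,p,near=None):
    r=manip.landmark_of(k,p)
    if near is not None: r=[q for q in r if np.linalg.norm(np.array(q["uv"])-near)<40]
    return r[0]["uv"] if r else None
E
python3 - <<'E'
from h import *
t=manip.get_image("top");s=manip.get_image("scene")
for r in manip.silhouettes("stone_center",t):
    m=r["pixels"].astype(np.uint8);c=cv2.findContours(m,0,2)[0];c=max(c,key=cv2.contourArea)
    rc=cv2.minAreaRect(c);B=np.array([at_z(t,u,.032)[:2] for u in cv2.boxPoints(rc)])
    e=[B[1]-B[0],B[2]-B[1]];e.sort(key=np.linalg.norm)
    print("stone",round(r["score"],2),np.round(rc[0],1),"ctr",np.round(B.mean(0),4),"len",[round(np.linalg.norm(x),4) for x in e],"ang",np.degrees(np.arctan2(e[1][1],e[1][0])))
for k,zt in (("stone_center",[118,270]),("bed_top",[278,262]),("grip",[313,185]),("pivot",[344,215]),("wheel_center",[340,228]),("jaw_open",[310,245]),("wheel_shaft",[340,232])):
    a=best(k,t,[408,236] if k=="stone_center" else None);b=best(k,s,zt)
    if a is not None and b is not None: print(k,a,b,np.round(tri((t,a),(s,b)),4))
A=cv2.resize(t["image"][130:270,215:455,::-1],None,fx=3.3,fy=3.3,interpolation=cv2.INTER_CUBIC)
cv2.imwrite("pics/crop.png",A)
E
```

```text
stone 0.85 [408.5 295.4] ctr [ 0.2235 -0.3582] len [np.float64(0.0466), np.float64(0.1198)] ang -15.968208595508464
stone 0.77 [283.8 238.5] ctr [0.4064 0.0657] len [np.float64(0.0434), np.float64(0.1189)] ang -21.9683057185762
stone 0.56 [408.7 236. ] ctr [ 0.4233 -0.3607] len [np.float64(0.0621), np.float64(0.1808)] ang -97.83858656566629
stone_center [407.4, 235.8] [115.1, 271.5] [ 0.4234 -0.3656  0.0158]
bed_top [300.1, 175.5] [277.6, 262.2] [0.622  0.0075 0.0369]
grip [239.4, 217.1] [312.8, 184.2] [0.4689 0.2092 0.1173]
pivot [240.7, 166.0] [344.9, 214.7] [0.6335 0.2051 0.1253]
wheel_center [245.1, 172.8] [340.2, 232.8] [0.6262 0.2005 0.0557]
jaw_open [273.6, 175.7] [308.3, 244.5] [0.6182 0.1016 0.052 ]
wheel_shaft [244.9, 174.6] [342.1, 233.3] [0.6235 0.2052 0.0489]
```

View pics/crop.png

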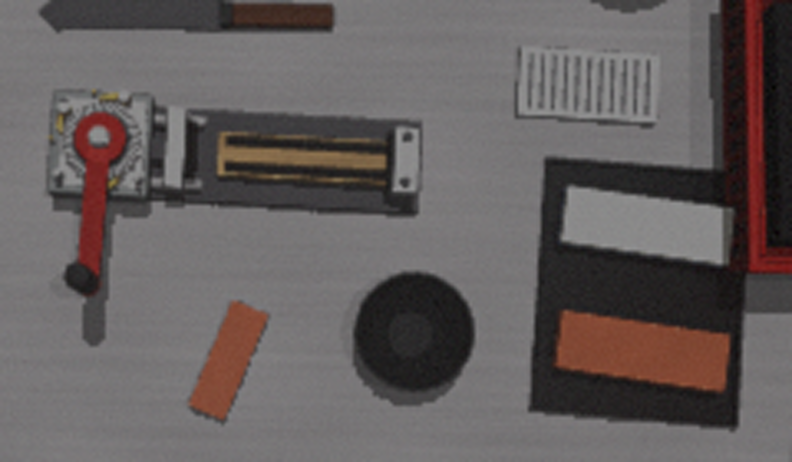

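Request:
move_arm(deltas=[[-1,0,0,0],[-1,0,0,0]])

```text
t: 1.95
tcp_pos: [0.2694, 0.6202, 0.2055]
tool_rot: [[-0.94, 0.342, -0.0], [0.342, 0.94, 0.0], [0.0, 0.0, -1.0]]
force: [0.1, 0.2, 0.1]
grip_width: 0.0938
grip_force: 0.0
```

```bash
python3 -c "
from h import *
s=manip.sense();print(s['tcp_pos'],np.round(s['q'],3),s['t'])"
```

```text
[0.26941518 0.62019943 0.20545926] [-1.318  0.428  0.085  1.604 -0.039  1.111 -0.002] 1.95
```

The crop shows the largest stone (62 x 181 mm, measured at the top face) on the tray at crop (643,350), which is pixel (410,236). The other two measure about 120 x 45 mm. Next I turn the tool and travel, looking at the holder with the wrist camera on the way.

Request:
move_arm(deltas=[[0,0,-0.3,0.095],[0,0,-0.3,0.095],[0,0,-0.3,0.095],[0,0,-0.3,0.095],[0,0,-0.3,0.095]])

```text
t: 2.45
tcp_pos: [0.2695, 0.6201, 0.2357]
tool_rot: [[-0.451, 0.893, -0.0], [0.893, 0.451, -0.0], [0.0, -0.0, -1.0]]
force: [0.1, -0.8, 0.4]
grip_width: 0.0939
grip_force: 0.0
```

Request:
move_arm(deltas=[[0,0,-0.3,0.095],[0,0,-0.3,0.095],[0,0,-0.3,0.095],[0,0,-0.3,0.095],[0,0,0,0]])

```text
t: 2.95
tcp_pos: [0.2696, 0.6205, 0.2602]
tool_rot: [[0.126, 0.992, 0.0], [0.992, -0.126, 0.001], [0.001, 0.0, -1.0]]
force: [-0.7, -0.6, 0.4]
grip_width: 0.0936
grip_force: 0.0
```

Request:
move_arm(deltas=[[-1,1,0,0],[-1,1,0,0],[-1,1,0,0],[-1,1,0,0],[-1,1,0,0]])

```text
t: 3.45
tcp_pos: [0.357, 0.5075, 0.2592]
tool_rot: [[0.117, 0.993, -0.0], [0.993, -0.117, -0.0], [-0.0, -0.0, -1.0]]
force: [0.0, 0.4, 0.7]
grip_width: 0.0936
grip_force: 0.0
```

Request:
move_arm(deltas=[[-1,1,0,0],[-1,1,0,0],[-1,1,0,0],[-1,1,0,0],[-1,1,0,0]])

```text
t: 3.95
tcp_pos: [0.444, 0.396, 0.2593]
tool_rot: [[0.117, 0.993, -0.0], [0.993, -0.117, -0.0], [-0.0, -0.0, -1.0]]
force: [0.5, -0.6, 0.3]
grip_width: 0.094
grip_force: 0.0
```

Request:
move_arm(deltas=[[-1,1,0,0],[-1,1,0,0],[-1,0.3,0,0],[-1,0.3,0,0],[-1,0.3,0,0]])

```text
t: 4.45
tcp_pos: [0.4883, 0.2895, 0.2593]
tool_rot: [[0.121, 0.993, -0.0], [0.993, -0.121, 0.0], [-0.0, -0.0, -1.0]]
force: [0.1, -0.6, -0.2]
grip_width: 0.0942
grip_force: 0.0
```

Request:
move_arm(deltas=[[-1,0.3,0,0],[-1,0.3,0,0],[-1,0.3,0,0],[-1,0.3,0,0],[-1,0.3,0,0]])

```text
t: 4.95
tcp_pos: [0.506, 0.1864, 0.2596]
tool_rot: [[0.122, 0.993, -0.0], [0.993, -0.122, 0.0], [0.0, -0.0, -1.0]]
force: [0.5, -0.0, -0.1]
grip_width: 0.0941
grip_force: 0.0
```

Run:
```python
from h import *
p=manip.get_image("wrist");save(p,"w1.png",s=1.4);s=manip.sense();print(s["tcp_pos"],np.round(s["tool_rot"],3),np.round(s["q"],2),s["t"]);print(np.round(p["origin"],3),np.round(p["orientation"],2))
for k,z in dict(bed_top=.03,grip=.129,pivot=.129,wheel_center=.069,jaw_open=.042,wheel_shaft=.052).items():
    for r in manip.landmark_of(k,p)[:2]: print(k,np.round(r["uv"],1),round(r["score"],2),np.round(at_z(p,r["uv"],z),4))
```

```text
[0.50674273 0.18280194 0.25976051] [[ 0.125  0.992  0.   ]
 [ 0.992 -0.125 -0.   ]
 [-0.     0.    -1.   ]] [-0.98  0.16  0.58  1.87 -0.1   1.13 -0.48] 5.0
[0.515 0.264 0.438] [[ 0.99  0.12  0.03]
 [-0.12  0.96  0.26]
 [-0.   -0.27  0.96]]
bed_top [375.  309.3] 0.88 [0.618  0.0043 0.03  ]
bed_top [504.3 230.6] 0.21 [0.7767 0.0919 0.03  ]
grip [232.8 177.1] 0.82 [0.4755 0.2124 0.129 ]
pivot [403.6 170.3] 0.98 [0.6236 0.2003 0.129 ]
pivot [375.5 307.8] 0.62 [0.5935 0.069  0.129 ]
wheel_center [386.3 156.1] 0.61 [0.6275 0.2048 0.069 ]
jaw_open [374.6 238.6] 0.81 [0.6186 0.1054 0.042 ]
jaw_open [373.7 311.3] 0.2 [0.6132 0.0094 0.042 ]
wheel_shaft [378.5 158.5] 0.65 [0.6243 0.2005 0.052 ]
```

View pics/w1.png

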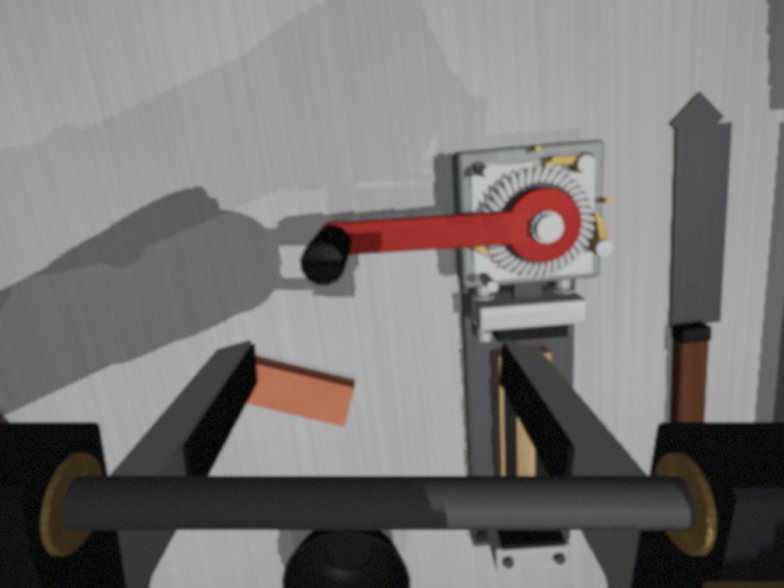

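Wrist view: the holder runs vertically through x≈530, with the lever pivot at (547,227), the grip at (325,255), the jaw at (530,312) and the end stop at (535,555). The lever stands mid-swing. I'll move on to the tray.

Request:
move_arm(deltas=[[-1,0,0,0],[-1,0,0,0],[-1,0,0,0],[-1,0,0,0],[-1,0,0,0]])

```text
t: 5.8
tcp_pos: [0.4936, 0.0865, 0.2596]
tool_rot: [[0.123, 0.992, 0.0], [0.992, -0.123, 0.0], [0.0, 0.0, -1.0]]
force: [-0.2, -0.0, -0.1]
grip_width: 0.0938
grip_force: 0.0
```

Run:
```python
from h import *
p=manip.get_image("wrist");cv2.imwrite("w2raw.png",p["image"][:,:,::-1]);save(p,"w2.png",s=1.4)
np.savez("w2.npz",K=p["K"],origin=p["origin"],orientation=p["orientation"])
for k,z in dict(bed_top=.03,pivot=.129,jaw_open=.042,wheel_shaft=.052).items():
    for r in manip.landmark_of(k,p)[:1]: print(k,np.round(r["uv"],1),round(r["score"],2),np.round(at_z(p,r["uv"],z),4))
```

```text
bed_top [382.4 237.8] 0.71 [6.187e-01 3.000e-04 3.000e-02]
pivot [416.9  43.6] 0.65 [0.6243 0.2005 0.129 ]
jaw_open [382.5 155.3] 0.61 [0.6193 0.1017 0.042 ]
wheel_shaft [385.9  57. ] 0.76 [0.6237 0.201  0.052 ]
```

Request:
move_arm(deltas=[[-1,0,0,0],[-1,0,0,0],[-1,0,0,0],[-1,0,0,0],[-1,0,0,0]])

```text
t: 6.55
tcp_pos: [0.4817, -0.0109, 0.2595]
tool_rot: [[0.122, 0.993, -0.0], [0.993, -0.122, -0.0], [-0.0, -0.0, -1.0]]
force: [1.1, 0.3, -0.1]
grip_width: 0.0938
grip_force: 0.0
```

Request:
move_arm(deltas=[[-1,0,0,0],[-1,0,0,0],[-1,0,0,0],[-1,0,0,0],[-1,0,0,0]])

```text
t: 7.05
tcp_pos: [0.4695, -0.1102, 0.2595]
tool_rot: [[0.122, 0.993, -0.0], [0.993, -0.122, -0.0], [-0.0, 0.0, -1.0]]
force: [-0.7, 0.8, -0.7]
grip_width: 0.0939
grip_force: 0.0
```

Request:
move_arm(deltas=[[-1,0,0,0],[-1,0,0,0],[-1,0,0,0],[-1,0,0,0],[0,0,0,0]])

```text
t: 7.55
tcp_pos: [0.4594, -0.1911, 0.2595]
tool_rot: [[0.125, 0.992, -0.0], [0.992, -0.125, -0.001], [-0.001, 0.0, -1.0]]
force: [-0.8, 0.9, -0.2]
grip_width: 0.0942
grip_force: 0.0
```

Run:
```python
from h import *
p=manip.get_image("wrist");save(p,"w3.png",s=1.4);s=manip.sense();print(s["tcp_pos"],np.round(s["tool_rot"],3),np.round(s["q"],2),s["t"])
for r in manip.landmark_of("stone_center",p)[:3]: print(np.round(r["uv"],1),round(r["score"],2),np.round(at_z(p,r["uv"],.018),4))
for r in manip.silhouettes("stone_center",p)[:3]:
    c=max(cv2.findContours(r["pixels"].astype(np.uint8),0,2)[0],key=cv2.contourArea)
    rc=cv2.minAreaRect(np.array([at_z(p,u[0],.032)[:2]*1000 for u in c],np.float32))
    print(round(r["score"],2),r["bbox"],rc)
```

```text
[ 0.45965214 -0.18977514  0.25943176] [[ 0.124  0.992 -0.   ]
 [ 0.992 -0.124 -0.001]
 [-0.001 -0.    -1.   ]] [-0.56  0.09  0.89  1.97 -0.07  1.12  0.24] 7.6
[110.4 323.9] 0.9 [ 0.2223 -0.3598  0.018 ]
[258.3 309.1] 0.79 [ 0.4213 -0.3623  0.018 ]
0.88 [71.6, 304.5, 87.1, 35.7] ((202.92108154296875, -342.7648620605469), (50.07928466796875, 39.38727951049805), 76.37360382080078)
```

View pics/w2.png

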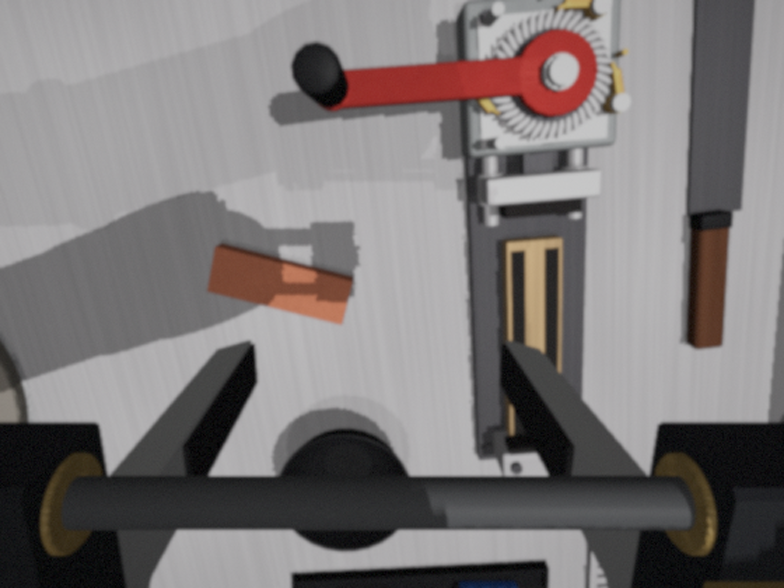

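View pics/w3.png

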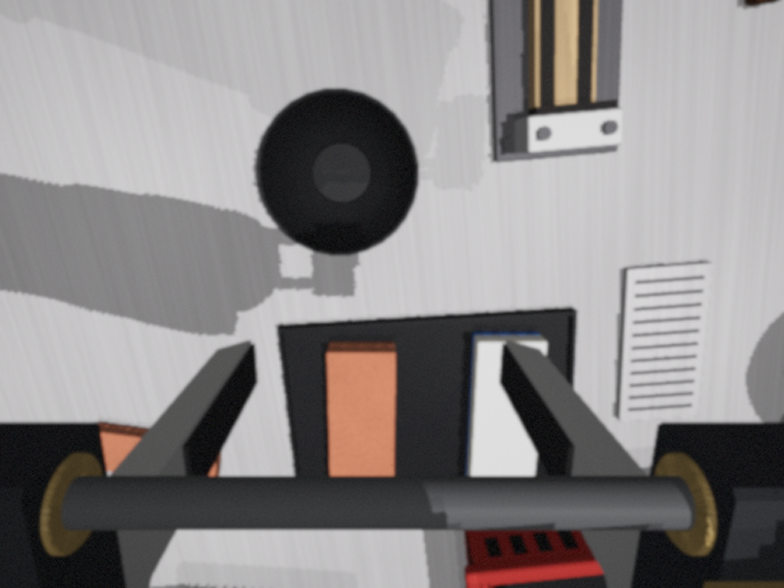

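w3 shows the red-brown stone on the tray with its top face's near corners at (327,350) and (397,350), parallel to the tool. The end stop is at (575,130) and the bowl at (338,170). I'll compute poses from these edges.

Run:
```python
from h import *
p=manip.get_image("wrist");q=dict(np.load("w2.npz"))
f=lambda p,a,z:np.round(at_z(p,np.array(a)/1.4,z)[:2],4)
def line(n,p,a,b,z):
    A,B=f(p,a,z),f(p,b,z);d=A-B
    print(n,A,B,"dir",round(np.degrees(np.arctan2(d[1],d[0])),2))
for z in(.03,.032,.034):
    print(z);line("sL",p,(327,350),(329,475),z);line("sR",p,(397,350),(396,475),z)
for z in (.012,): line("plateL w2",q,(470,215),(476,455),z);line("plateL w3",p,(490,5),(493,158),z);line("plateR w3",p,(620,5),(617,148),z);line("plateR w2",q,(584,215),(581,400),z)
line("bedL w3",p,(527,5),(529,108),.03);line("bedR w3",p,(601,5),(599,100),.03)
line("bedL w2",q,(505,240),(510,430),.03);line("bedR w2",q,(562,240),(560,345),.03)
line("stop top front",p,(621,108),(529,115),.052);line("stop top back",p,(621,145),(528,152),.052)
line("plate end",p,(617,149),(494,160),.012)
line("jaw top front edge",q,(600,195),(485,203),.052)
# red mask fit of stone with top z .032
m=cv2.inRange(cv2.cvtColor(p["image"],cv2.COLOR_RGB2HSV),(3,90,120),(15,255,255));m[:, :210]=0;m[:,300:]=0;m[:235]=0;m[338:]=0
c=max(cv2.findContours(m,0,1)[0],key=cv2.contourArea)[:,0]
for side,fn in(("L",np.min),("R",np.max)):
    P=np.array([at_z(p,(fn(c[c[:,1]==r,0])+(-.5 if side=="L" else .5),r),.032)[:2] for r in range(258,330)])
    l=cv2.fitLine(P.astype(np.float32),cv2.DIST_HUBER,0,.001,.001).ravel();print(side,l, "mean",P.mean(0),"near",P[0])
print("topmost",at_z(p,(258,c[:,1].min()),.032))
```

```text
0.03
sL [ 0.4042 -0.2682] [ 0.3874 -0.3927] dir 82.31
sR [ 0.4647 -0.2757] [ 0.4497 -0.4003] dir 83.14
0.032
sL [ 0.4045 -0.2675] [ 0.3878 -0.3913] dir 82.32
sR [ 0.4648 -0.2748] [ 0.4498 -0.3989] dir 83.11
0.034
sL [ 0.4049 -0.2667] [ 0.3882 -0.3899] dir 82.28
sR [ 0.4648 -0.274 ] [ 0.4499 -0.3974] dir 83.12
plateL w2 [0.5733 0.1058] [ 0.5617 -0.1254] dir 87.13
plateL w3 [ 0.5661 -0.0125] [ 0.5615 -0.125 ] dir 87.66
plateR w3 [ 0.6641 -0.0246] [ 0.6623 -0.1295] dir 89.02
plateR w2 [0.6688 0.0939] [ 0.6634 -0.0789] dir 88.21
bedL w3 [ 0.5887 -0.0199] [ 0.5872 -0.0908] dir 88.79
bedR w3 [ 0.6421 -0.0265] [ 0.6403 -0.0916] dir 88.42
bedL w2 [0.5973 0.0844] [ 0.5919 -0.091 ] dir 88.24
bedR w2 [0.6436 0.0786] [ 0.6394 -0.0135] dir 87.39
stop top front [ 0.6468 -0.1   ] [ 0.5806 -0.0967] dir -2.85
stop top back [ 0.647  -0.1259] [ 0.5788 -0.1225] dir -2.85
plate end [ 0.6623 -0.1303] [ 0.5622 -0.1267] dir -2.06
jaw top front edge [0.6655 0.1142] [0.5787 0.119 ] dir -3.17
L [ 0.13247138  0.99118686  0.39436695 -0.33112112] mean [ 0.39512456 -0.32582885] near [ 0.401682   -0.27766369]
R [ 0.13132516  0.9913393   0.45700404 -0.32597506] mean [ 0.4559809  -0.33326765] near [ 0.46228479 -0.28508164]
topmost [ 0.43345061 -0.27494761  0.032     ]
```

Request:
move_arm(deltas=[[-1,-0.1,0,0.005],[-1,-0.1,0,0],[-1,-0.1,0,0],[-1,-0.1,0,0],[-1,-0.1,0,0]])

```text
t: 8.25
tcp_pos: [0.4371, -0.2869, 0.2595]
tool_rot: [[0.129, 0.992, 0.0], [0.992, -0.129, 0.0], [0.0, 0.0, -1.0]]
force: [0.1, 0.6, 0.1]
grip_width: 0.0941
grip_force: 0.0
```

Request:
move_arm(deltas=[[-1,-0.1,0.5,0],[-1,-0.1,1,0],[-1,-0.05,1,0],[-0.6,0,1,0],[0,0,1,0]])

```text
t: 8.75
tcp_pos: [0.4224, -0.3587, 0.1686]
tool_rot: [[0.131, 0.991, -0.0], [0.991, -0.131, -0.001], [-0.001, -0.0, -1.0]]
force: [0.3, 0.7, 0.5]
grip_width: 0.0942
grip_force: 0.0
```

Request:
move_arm(deltas=[[0,0,1,0],[0,0,1,0],[0,0,1,0],[0,0,0,0],[0,0,0,0]])

```text
t: 9.25
tcp_pos: [0.4227, -0.3575, 0.1098]
tool_rot: [[0.13, 0.992, -0.001], [0.992, -0.13, 0.0], [0.0, -0.001, -1.0]]
force: [0.2, 0.3, 0.8]
grip_width: 0.0941
grip_force: 0.0
```

Run:
```python
from h import *
s=manip.sense();print(s["tcp_pos"],np.round(s["tool_rot"],3),np.round(s["q"],2),s["t"])
p=manip.get_image("wrist");save(p,"w4.png",s=1.4)
z=.032
m=cv2.inRange(cv2.cvtColor(p["image"],cv2.COLOR_RGB2HSV),(3,90,110),(15,255,255))
R=s["tool_rot"];t=s["tcp_pos"]
g=[proj(p,[*(np.array(t)+R[:,0]*a+R[:,1]*b)[:2],z]) for a in(0,.06,.0875) for b in(-.03,0,.03)]
print(np.round(g,0).tolist())
```

```text
[ 0.42271371 -0.35754604  0.10975317] [[ 0.13   0.992 -0.001]
 [ 0.992 -0.13   0.   ]
 [ 0.    -0.001 -1.   ]] [-0.06  0.45  0.83  2.   -0.44  0.87  0.88] 9.25
[[231.0, 219.0], [271.0, 219.0], [311.0, 219.0], [229.0, 137.0], [271.0, 137.0], [314.0, 137.0], [227.0, 96.0], [271.0, 96.0], [315.0, 96.0]]
```

View pics/w4.png

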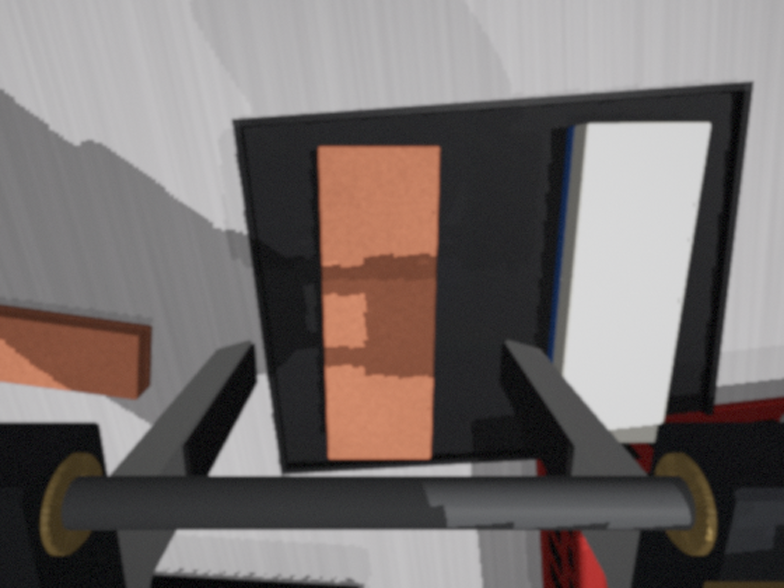

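Run:
```python
from h import *
s=manip.sense();p=manip.get_image("wrist")
for z in(.03,.032,.034):
    P=np.array([at_z(p,np.array(u)/1.4,z) for u in((319,146),(441,146),(328,460),(433,460))])-s["tcp_pos"]
    L=P@np.array(s["tool_rot"]);print(z,np.round(L[:,:2]*1000,1).tolist(),"ctr",np.round(L[:,:2].mean(0)*1000,1))
```

```text
0.03 [[82.3, -30.1], [82.3, 30.3], [-95.3, -30.4], [-95.3, 31.5]] ctr [-6.5  0.3]
0.032 [[82.3, -29.9], [82.3, 30.0], [-94.0, -30.2], [-94.0, 31.2]] ctr [-5.8  0.3]
0.034 [[82.2, -29.6], [82.2, 29.8], [-92.6, -29.9], [-92.6, 31.0]] ctr [-5.2  0.3]
```

Request:
move_arm(deltas=[[-0.3,0,1,0],[0,0,1,0],[0,0,1,0],[0,0,0.9,0],[0,0,0.6,0]])

```text
t: 9.85
tcp_pos: [0.4221, -0.3638, 0.0193]
tool_rot: [[0.13, 0.992, 0.001], [0.992, -0.13, -0.0], [-0.0, 0.001, -1.0]]
force: [-0.1, 0.4, 0.9]
grip_width: 0.0939
grip_force: 0.0
```

Request:
move_arm(deltas=[[0,0,0.4,0],[0,0,0,0],[0,0,0,0]])

```text
t: 10.15
tcp_pos: [0.4219, -0.3642, 0.0121]
tool_rot: [[0.131, 0.991, 0.001], [0.991, -0.131, -0.0], [-0.0, 0.001, -1.0]]
force: [1.0, 0.1, 0.2]
grip_width: 0.0937
grip_force: 0.0
```

Request:
move_arm(deltas=[[0,0,0,0],[0,0,0,0],[0,0,0,0],[0,0,0,0],[0,0,0,0]], gripper=-1, grip_force=40)

```text
t: 10.65
tcp_pos: [0.4218, -0.3639, 0.0116]
tool_rot: [[0.13, 0.991, 0.0], [0.991, -0.13, -0.0], [-0.0, 0.0, -1.0]]
force: [0.6, 0.3, 2.9]
grip_width: 0.06
grip_force: 40.0
```

Request:
move_arm(deltas=[[0,0,0,0],[0,0,0,0],[0,0,0,0]])

```text
t: 10.95
tcp_pos: [0.4218, -0.3639, 0.0116]
tool_rot: [[0.131, 0.991, 0.0], [0.991, -0.131, -0.0], [-0.0, 0.0, -1.0]]
force: [1.5, 1.8, 4.4]
grip_width: 0.0595
grip_force: 40.0
```

Request:
move_arm(deltas=[[0,0,-0.5,0],[0,0,-1,0],[0,0,-1,0],[0,0,-1,-0.029],[0,0,-1,-0.029]])

```text
t: 11.45
tcp_pos: [0.4209, -0.3637, 0.1024]
tool_rot: [[0.038, 0.999, -0.001], [0.999, -0.038, 0.0], [0.0, -0.001, -1.0]]
force: [0.7, 0.0, -5.9]
grip_width: 0.0597
grip_force: 40.0
```

Request:
move_arm(deltas=[[0,0,-1,0],[0.5,0.4,-0.5,0],[1,0.6,0,0],[1,0.6,0,0],[1,0.6,0,0]])

```text
t: 11.95
tcp_pos: [0.4682, -0.2949, 0.1318]
tool_rot: [[0.04, 0.999, -0.001], [0.999, -0.04, 0.0], [0.0, -0.001, -1.0]]
force: [-0.6, -0.2, -5.8]
grip_width: 0.06
grip_force: 40.0
```

Request:
move_arm(deltas=[[1,0.6,0,0],[1,0.6,0,0],[1,0.6,0,0],[1,0.6,0,0],[1,0.6,0,0]])

```text
t: 12.45
tcp_pos: [0.5321, -0.1973, 0.1317]
tool_rot: [[0.04, 0.999, -0.001], [0.999, -0.04, 0.0], [0.0, -0.001, -1.0]]
force: [-0.0, -0.2, -5.5]
grip_width: 0.0597
grip_force: 40.0
```

Request:
move_arm(deltas=[[1,0.6,0,0],[1,0.6,0,0],[1,0.6,0,0],[1,0.6,0,0],[1,0.4,0,0]])

```text
t: 12.95
tcp_pos: [0.5923, -0.0997, 0.1316]
tool_rot: [[0.04, 0.999, -0.001], [0.999, -0.04, -0.0], [-0.0, -0.001, -1.0]]
force: [0.5, 0.3, -5.2]
grip_width: 0.0597
grip_force: 40.0
```

Request:
move_arm(deltas=[[0.8,0.3,0,0],[0.5,0.2,0,0],[0,0,0,0],[0,0,0,0]])

```text
t: 13.35
tcp_pos: [0.6028, -0.0757, 0.1315]
tool_rot: [[0.04, 0.999, -0.0], [0.999, -0.04, -0.0], [-0.0, -0.0, -1.0]]
force: [-0.3, -0.2, -5.3]
grip_width: 0.0596
grip_force: 40.0
```

Run:
```python
from h import *
s=manip.sense();print(s["tcp_pos"],np.round(s["tool_rot"],4).tolist(),np.round(s["q"],2),s["t"],s["force"])
p=manip.get_image("wrist");save(p,"w5.png",s=1.4)
for k,z in dict(bed_top=.03,pivot=.129,jaw_open=.042,grip=.129).items():
    for r in manip.landmark_of(k,p)[:1]: print(k,np.round(r["uv"],1),round(r["score"],2),np.round(at_z(p,r["uv"],z),4))
```

```text
[ 0.60277734 -0.07572258  0.13152517] [[0.0404, 0.9992, -0.0004], [0.9992, -0.0404, -0.0005], [-0.0005, -0.0004, -1.0]] [-0.57  0.5   0.78  1.86 -0.43  0.95  0.37] 13.35 [-0.27055525 -0.15471182 -5.26093282]
```

View pics/w5.png

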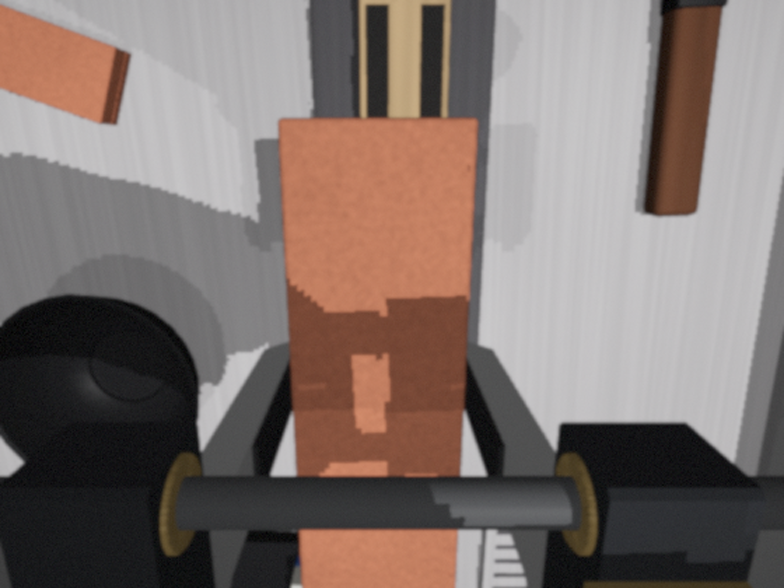

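The stone is held between the fingers, with its end at row 118. The bed shows ahead at columns 361–449 and the plate at 312–494. I'll use these edges to find the holder's centre line relative to the tool.

Run:
```python
from h import *
s=manip.sense();p=manip.get_image("wrist");R=np.array(s["tool_rot"]);im=cv2.cvtColor(p["image"],cv2.COLOR_RGB2GRAY)
hsv=cv2.cvtColor(p["image"],cv2.COLOR_RGB2HSV)
wood=cv2.inRange(hsv,(10,40,120),(30,255,255))
out=[]
for r in range(4,80,4):
    c=np.where(wood[r,225:345])[0]+225
    g=np.abs(np.diff(im[r].astype(float)));a=210+g[210:240].argmax()+.5;b=338+g[338:365].argmax()+.5
    L=lambda u,z:((at_z(p,(u,r),z)-s["tcp_pos"])@R)[:2]*1000
    w=(L(c.min()-.5,.03)+L(c.max()+.5,.03))/2; q=(L(a,.012)+L(b,.012))/2
    out.append([*w,*q,c.max()-c.min()])
out=np.array(out);print(np.round(out,1)[::3])
for i in(0,2):
    f=np.polyfit(out[:,i],out[:,i+1],1);print("y at x=85,+slope deg",np.polyval(f,[81,200,280]),np.degrees(np.arctan(f[0])))
# stone edges in tool frame at its top
```

```text
[[150.1  12.1 154.7  11.8  65. ]
 [142.5  12.2 146.6  10.8  65. ]
 [134.8  12.  138.4  10.9  64. ]
 [127.   12.1 130.1  11.3  64. ]
 [119.   12.2 121.6  11.4  62. ]
 [110.9  12.3 113.   11.9  62. ]
 [102.7  12.4 104.2  12.   62. ]]
y at x=85,+slope deg [12.46041672 11.66201702 11.12527773] -0.38440543492588064
y at x=85,+slope deg [12.20977751 10.00144805  8.51685681] -1.063138121135205
```

Request:
move_arm(deltas=[[1,0.2,0,-0.006],[1,0.2,0,0],[1,0.2,0,0],[0.8,0,0,0],[0.3,0,0,0]])

```text
t: 14.15
tcp_pos: [0.6179, 0.0088, 0.1312]
tool_rot: [[0.028, 1.0, -0.001], [1.0, -0.028, 0.0], [0.0, -0.001, -1.0]]
force: [0.3, -0.1, -5.9]
grip_width: 0.0598
grip_force: 40.0
```

Request:
move_arm(deltas=[[0,0,0.5,0],[0,0,1,0],[0,0,1,0],[0,0,0.5,0],[0,0,0,0]])

```text
t: 14.65
tcp_pos: [0.6169, 0.0056, 0.07]
tool_rot: [[0.032, 0.999, -0.002], [1.0, -0.032, -0.001], [-0.001, -0.002, -1.0]]
force: [-0.5, -0.5, -5.7]
grip_width: 0.0598
grip_force: 40.0
```

Run:
```python
from h import *
s=manip.sense();print(s["tcp_pos"],np.round(s["tool_rot"],4).tolist(),s["t"],s["force"])
x=np.array([.6182,.0007,.03]);a=np.radians(88.2);h=np.array([np.cos(a),np.sin(a)]);d=s["tcp_pos"][:2]-x[:2];R=np.array(s["tool_rot"])
print("holder y",d@h,"x",d@[h[1],-h[0]],"tool dir",np.degrees(np.arctan2(R[1,0],R[0,0])))
p=manip.get_image("wrist");save(p,"w6.png",s=1.4)
```

```text
[0.61685876 0.00558512 0.07004789] [[0.0316, 0.9995, -0.0024], [0.9995, -0.0316, -0.0009], [-0.0009, -0.0024, -1.0]] 14.65 [-0.48990706 -0.51470252 -5.66162099]
holder y 0.004840579361934645 x -0.0014940244485433323 tool dir 88.18995112181209
```

View pics/w6.png

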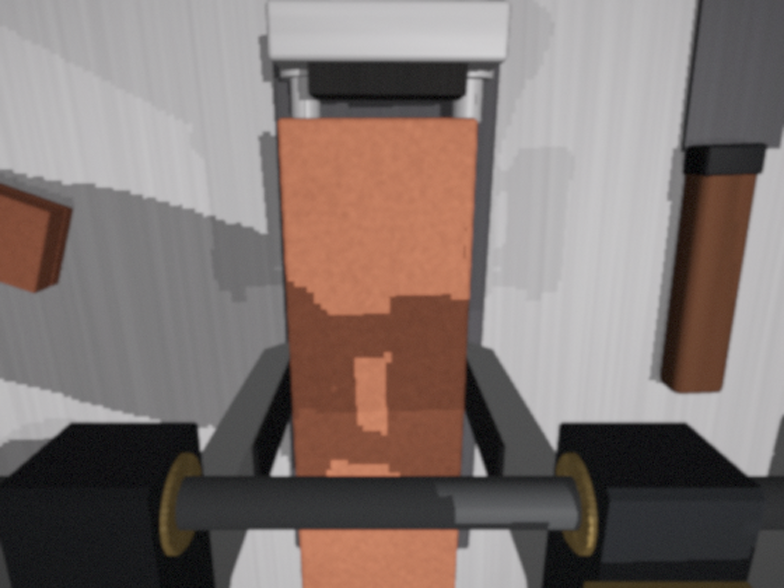

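Stone and bed line up: the jaw pad is at (388,80) and the stone's end at (378,118), and the 1.5 mm sideways error can be corrected. Lowering now.

Request:
move_arm(deltas=[[0,0.08,0.5,0],[0,0,0.5,0],[0,0,0.3,0],[0,0,0,0],[0,0,0,0]])

```text
t: 15.2
tcp_pos: [0.6196, 0.0065, 0.0454]
tool_rot: [[0.03, 1.0, -0.0], [1.0, -0.03, -0.0], [-0.0, -0.0, -1.0]]
force: [-0.2, -0.5, -4.0]
grip_width: 0.0598
grip_force: 40.0
```

Run:
```python
from h import *
s=manip.sense();p=manip.get_image("wrist");R=np.array(s["tool_rot"])
L=lambda u,z:np.round(((at_z(p,np.array(u),z)-s["tcp_pos"])@R)[:2]*1000,1)
im=cv2.cvtColor(p["image"],cv2.COLOR_RGB2GRAY).astype(float)
zt=s["tcp_pos"][2]+.0204
r=95;g=np.abs(np.diff(im[r]));a=190+g[190:210].argmax()+.5;b=330+g[330:350].argmax()+.5
print(s["tcp_pos"],s["force"],"stone",a,b,L((a,r),zt),L((b,r),zt))
for k,z in dict(jaw_open=.042,pivot=.129).items():
    for q in manip.landmark_of(k,p)[:1]: print(k,q["uv"],q["score"],L(q["uv"],z))
save(p,"w7.png",s=1.4)
```

```text
[0.6195604  0.00649098 0.04544819] [-0.18042552 -0.539825   -3.98495521] stone 198.5 340.5 [ 84.6 -30.8] [84.6 28.9]
jaw_open [271.4, 67.2] 0.88 [98.1 -0.1]
```

Request:
move_arm(deltas=[[0,0,0.1,0],[0,0,0,0]])

```text
t: 15.55
tcp_pos: [0.6195, 0.0067, 0.0434]
tool_rot: [[0.03, 1.0, -0.0], [1.0, -0.03, 0.0], [0.0, -0.0, -1.0]]
force: [-0.3, 0.1, -5.1]
grip_width: 0.0597
grip_force: 40.0
```

Request:
move_arm(deltas=[[0,0,0.1,0],[0,0,0,0]])

```text
t: 15.75
tcp_pos: [0.6194, 0.0066, 0.0412]
tool_rot: [[0.03, 1.0, -0.0], [1.0, -0.03, -0.0], [-0.0, -0.0, -1.0]]
force: [-0.7, -0.2, -5.9]
grip_width: 0.0597
grip_force: 40.0
```

Request:
move_arm(deltas=[[0,0,0.1,0],[0,0,0,0]])

```text
t: 15.95
tcp_pos: [0.6194, 0.0066, 0.0392]
tool_rot: [[0.03, 1.0, -0.0], [1.0, -0.03, -0.0], [-0.0, -0.0, -1.0]]
force: [-0.2, 0.6, -5.4]
grip_width: 0.06
grip_force: 40.0
```

Request:
move_arm(deltas=[[0,0,0.05,0],[0,0,0,0]])

```text
t: 16.15
tcp_pos: [0.6195, 0.0066, 0.0383]
tool_rot: [[0.03, 1.0, -0.0], [1.0, -0.03, -0.0], [-0.0, -0.0, -1.0]]
force: [-1.0, 0.5, -5.6]
grip_width: 0.0595
grip_force: 40.0
```

Request:
move_arm(deltas=[[0,0,0.05,0],[0,0,0,0]])

```text
t: 16.35
tcp_pos: [0.6195, 0.0066, 0.0374]
tool_rot: [[0.03, 1.0, -0.0], [1.0, -0.03, -0.0], [-0.0, -0.0, -1.0]]
force: [-0.0, -0.0, -5.9]
grip_width: 0.0597
grip_force: 40.0
```

Request:
move_arm(deltas=[[0,0,0.05,0],[0,0,0,0]])

```text
t: 16.55
tcp_pos: [0.6195, 0.0066, 0.0364]
tool_rot: [[0.03, 1.0, -0.0], [1.0, -0.03, -0.0], [-0.0, -0.0, -1.0]]
force: [-0.5, -0.3, -5.1]
grip_width: 0.0596
grip_force: 40.0
```

Request:
move_arm(deltas=[[0,0,0.05,0],[0,0,0,0]])

```text
t: 16.75
tcp_pos: [0.6196, 0.0066, 0.0357]
tool_rot: [[0.03, 1.0, 0.0], [1.0, -0.03, 0.0], [0.0, 0.0, -1.0]]
force: [-1.3, 0.6, -0.7]
grip_width: 0.0598
grip_force: 40.0
```

Request:
move_arm(deltas=[[0,0,0.03,0],[0,0,0,0]])

```text
t: 16.95
tcp_pos: [0.6197, 0.0066, 0.0356]
tool_rot: [[0.031, 1.0, 0.0], [1.0, -0.031, 0.001], [0.001, 0.0, -1.0]]
force: [-5.8, 0.5, 11.9]
grip_width: 0.0597
grip_force: 40.0
```

Request:
move_arm(deltas=[[0,0,-0.03,0],[0,0,0,0]], grip_force=10)

```text
t: 17.15
tcp_pos: [0.6196, 0.0066, 0.0356]
tool_rot: [[0.03, 1.0, 0.0], [1.0, -0.03, 0.0], [0.0, 0.0, -1.0]]
force: [-1.8, 0.0, 1.4]
grip_width: 0.0596
grip_force: 10.0
```

Request:
move_arm(deltas=[[0,0,0,0],[0,0,0,0],[0,0,0,0],[0,0,0,0]], gripper=1)

```text
t: 17.55
tcp_pos: [0.6197, 0.0066, 0.0355]
tool_rot: [[0.03, 1.0, 0.0], [1.0, -0.03, -0.0], [-0.0, 0.0, -1.0]]
force: [-0.6, -0.1, 0.1]
grip_width: 0.0883
grip_force: 0.0
```

Request:
move_arm(deltas=[[0,0,-0.4,0],[0,0,-1,0],[0,0,-1,0],[0,0,-1,0],[0,0,-1,0]])

```text
t: 18.05
tcp_pos: [0.6196, 0.0064, 0.1249]
tool_rot: [[0.031, 1.0, 0.0], [1.0, -0.031, -0.0], [-0.0, 0.0, -1.0]]
force: [0.5, 0.4, -0.3]
grip_width: 0.094
grip_force: 0.0
```

Request:
move_arm(deltas=[[0,0,-1,0],[0,0,-1,0],[0,0,-1,0],[0,0,-1,0],[0,0,0,0]])

```text
t: 18.55
tcp_pos: [0.6208, 0.0063, 0.2064]
tool_rot: [[0.031, 1.0, 0.004], [1.0, -0.031, 0.001], [0.001, 0.004, -1.0]]
force: [0.2, -0.6, 0.2]
grip_width: 0.0938
grip_force: 0.0
```

Run:
```python
from h import *
s=manip.sense();p=manip.get_image("wrist");R=np.array(s["tool_rot"]);print(s["tcp_pos"],s["t"],s["grip_width"])
save(p,"w8.png",s=1.4)
m=cv2.inRange(cv2.cvtColor(p["image"],cv2.COLOR_RGB2HSV),(3,70,60),(15,255,255));m[:,:180]=0;m[:,360:]=0;m[335:]=0
c=max(cv2.findContours(m,0,1)[0],key=cv2.contourArea)[:,0]
P=np.array([at_z(p,u,.058)[:2]*1000 for u in c],np.float32);print(cv2.minAreaRect(P))
for k,z in dict(jaw_open=.042,pivot=.129,grip=.129,wheel_shaft=.052).items():
    for q in manip.landmark_of(k,p)[:2]: print(k,np.round(q["uv"],1),round(q["score"],2),np.round(at_z(p,q["uv"],z),4))
t=manip.get_image("top")
for k,z in dict(pivot=.129,grip=.129).items():
    for q in manip.landmark_of(k,t)[:2]: print(k,np.round(q["uv"],1),round(q["score"],2),np.round(at_z(t,q["uv"],z),4))
```

```text
[0.62076948 0.00629054 0.20641928] 18.55 0.09377053670102509
((618.4052124023438, 8.017402648925781), (176.00778198242188, 61.490455627441406), 88.25922393798828)
jaw_open [268.6  86.3] 0.89 [0.6222 0.1058 0.042 ]
pivot [241.2 168.2] 0.92 [0.629 0.208 0.129]
grip [237.6 216.2] 0.85 [0.4714 0.2148 0.129 ]
```

View pics/w8.png

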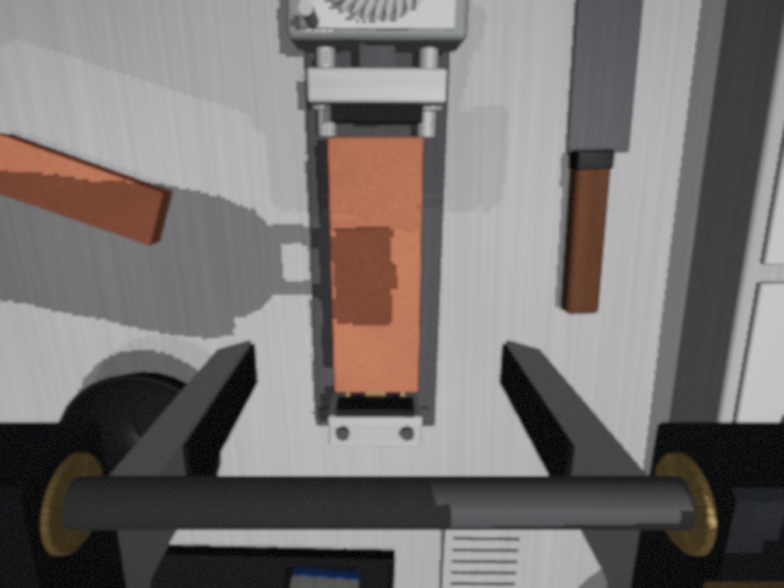

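w8 shows the stone lying flat and straight, spanning rows 138–391 between the pad (row 110) and the stop (row 410), with gaps at both ends, and released. Next I go to the lever grip.

Request:
move_arm(deltas=[[0.5,-0.4,-0.5,0],[1,-0.75,-0.5,0],[1,-0.75,0,0],[1,-0.75,0,0],[1,-0.75,0,0]])

```text
t: 19.45
tcp_pos: [0.5536, 0.0993, 0.2232]
tool_rot: [[0.031, 1.0, -0.0], [1.0, -0.031, -0.0], [-0.0, -0.0, -1.0]]
force: [0.6, 0.7, 0.5]
grip_width: 0.0943
grip_force: 0.0
```

Request:
move_arm(deltas=[[1,-0.75,0,0],[1,-0.75,0,0],[1,-0.75,0,0],[1,-0.75,0,0],[1,-0.75,0,0]])

```text
t: 19.95
tcp_pos: [0.4817, 0.2015, 0.2233]
tool_rot: [[0.031, 1.0, -0.0], [1.0, -0.031, -0.0], [-0.0, -0.0, -1.0]]
force: [1.4, -0.1, 0.1]
grip_width: 0.0938
grip_force: 0.0
```

Request:
move_arm(deltas=[[0.6,-0.5,0,-0.09],[0,0,0,-0.09],[0,0,0,-0.09],[0,0,0,-0.09],[0,0,0,-0.09]])

```text
t: 20.45
tcp_pos: [0.4727, 0.2131, 0.2233]
tool_rot: [[-0.631, 0.776, -0.0], [0.776, 0.631, -0.0], [-0.0, -0.0, -1.0]]
force: [0.3, -0.0, -0.1]
grip_width: 0.0941
grip_force: 0.0
```

Request:
move_arm(deltas=[[0,0,0,-0.09],[0,0,0,-0.09],[0,0,0,-0.09],[0,0,0,-0.09],[0,0,0,-0.09]], gripper=0.3)

```text
t: 20.95
tcp_pos: [0.4727, 0.213, 0.2232]
tool_rot: [[-0.984, 0.181, -0.0], [0.181, 0.984, -0.0], [0.0, -0.0, -1.0]]
force: [-0.8, 0.5, 1.2]
grip_width: 0.0614
grip_force: 0.0
```

Request:
move_arm(deltas=[[0,0,0,-0.07],[0,0,0,0],[0,0,0,0]])

```text
t: 21.25
tcp_pos: [0.4728, 0.213, 0.2233]
tool_rot: [[-0.997, 0.081, -0.0], [0.081, 0.997, -0.0], [0.0, -0.0, -1.0]]
force: [-0.1, 0.3, 0.7]
grip_width: 0.061
grip_force: 0.0
```

Run:
```python
from h import *
s=manip.sense();R=np.array(s["tool_rot"]);print(s["tcp_pos"],np.round(R,3).tolist(),s["t"],s["grip_width"],np.round(s["q"],2))
for n in("top","wrist","scene"):
    p=manip.get_image(n)
    if n=="wrist": save(p,"w9.png",s=1.4)
    for k,z in dict(grip=.129,pivot=.129).items():
        for q in manip.landmark_of(k,p)[:2]:
            X=at_z(p,q["uv"],z);print(n,k,np.round(q["uv"],1),round(q["score"],2),np.round(X,4),"tool",np.round((X-s["tcp_pos"])@R*1000,1))
```

```text
[0.47276237 0.21296185 0.22332368] [[-0.997, 0.081, -0.0], [0.081, 0.997, -0.0], [0.0, -0.0, -1.0]] 21.25 0.060987632837976355 [-1.1   0.16  0.62  1.96 -0.11  1.05  1.06]
top pivot [240.8 168. ] 0.69 [0.6297 0.2094 0.129 ] tool [-156.7    9.2   94.3]
wrist grip [262.7 215.4] 0.61 [0.4743 0.2081 0.129 ] tool [-2.  -4.7 94.3]
scene grip [311.3 183.5] 0.8 [0.4764 0.1964 0.129 ] tool [ -5.  -16.2  94.3]
scene pivot [344.9 211.2] 0.82 [0.6232 0.2046 0.129 ] tool [-150.6    3.9   94.3]
scene pivot [339.8 229.7] 0.29 [0.6749 0.1487 0.129 ] tool [-206.8  -47.6   94.3]
```

View pics/w9.png

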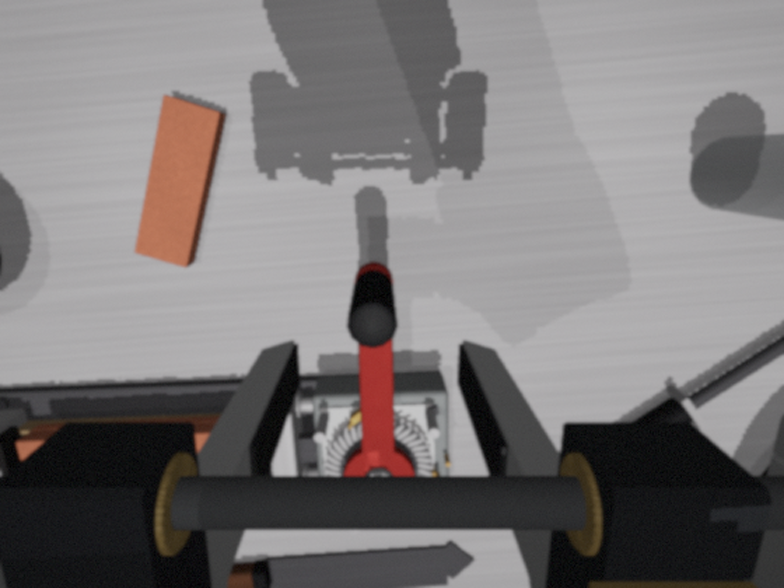

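The grip's top is at (372,325) between the fingertips (297 and 460 at row 345), 4 mm off centre. Descending around it.

Request:
move_arm(deltas=[[-0.05,-0.2,0.5,0],[0,0,1,0],[0,0,1,0],[0,0,1,0],[0,0,1,0]])

```text
t: 22.2
tcp_pos: [0.4733, 0.2085, 0.1321]
tool_rot: [[-0.997, 0.078, -0.0], [0.078, 0.997, -0.0], [0.0, -0.0, -1.0]]
force: [-0.5, 0.2, -0.2]
grip_width: 0.0608
grip_force: 0.0
```

Request:
move_arm(deltas=[[0,0,0.9,0],[0,0,0.3,0],[0,0,0,0]])

```text
t: 22.5
tcp_pos: [0.4731, 0.2084, 0.1087]
tool_rot: [[-0.997, 0.078, -0.001], [0.078, 0.997, -0.001], [0.001, -0.001, -1.0]]
force: [-0.4, -0.4, 1.1]
grip_width: 0.0608
grip_force: 0.0
```

Request:
move_arm(deltas=[[0,0,0,0],[0,0,0,0],[0,0,0,0],[0,0,0,0],[0,0,0,0]], gripper=-1, grip_force=3)

```text
t: 23.0
tcp_pos: [0.4735, 0.2092, 0.1097]
tool_rot: [[-0.997, 0.077, 0.0], [0.077, 0.997, 0.0], [-0.0, 0.0, -1.0]]
force: [-0.0, 0.2, 2.8]
grip_width: 0.0259
grip_force: 3.0
```

Request:
move_arm(deltas=[[0,0,0,0],[0,0,0,0],[0,0,0,0]])

```text
t: 23.3
tcp_pos: [0.4736, 0.2092, 0.1097]
tool_rot: [[-0.997, 0.077, 0.0], [0.077, 0.997, 0.0], [-0.0, 0.0, -1.0]]
force: [-1.6, 0.5, 6.1]
grip_width: 0.0259
grip_force: 3.0
```

Run:
```python
from h import *
s=manip.sense();R=np.array(s["tool_rot"]);print(s["tcp_pos"],np.round(R,3).tolist(),s["t"],s["grip_width"],s["force"],s["moment"])
p=manip.get_image("wrist");save(p,"w10.png",s=1.4)
for k,z in dict(grip=.129).items():
  for q in manip.landmark_of(k,p)[:2]: X=at_z(p,q["uv"],z);print(np.round(q["uv"],1),round(q["score"],2),X,"tool",np.round((X-s["tcp_pos"])@R*1000,1))
```

```text
[0.4735753  0.20923577 0.10966928] [[-0.997, 0.077, 0.0], [0.077, 0.997, 0.0], [-0.0, 0.0, -1.0]] 23.3 0.025918581475208056 [-1.63267033  0.5202026   6.13166577] [ 0.05014847  0.22894798 -0.00992248]
[265.  278.9] 0.86 [0.47423166 0.207649   0.129     ] tool [ -0.8  -1.5 -19.3]
```

View pics/w10.png

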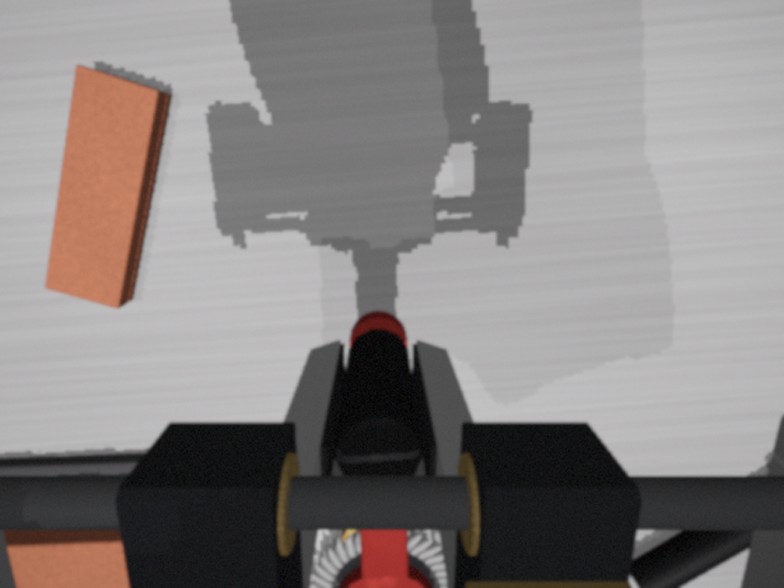

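The post is pinched (width 25.9 mm), which fixes the lever at about 0.42 rad. I'll open slightly so the fingers cage it loosely, then work the lever.

Request:
move_arm(deltas=[[0,0,0,0],[0,0,0,0]], gripper=-0.3, grip_force=30)

```text
t: 23.6
tcp_pos: [0.4734, 0.209, 0.1094]
tool_rot: [[-0.997, 0.077, -0.0], [0.077, 0.997, -0.0], [0.0, -0.0, -1.0]]
force: [1.0, 0.2, 0.1]
grip_width: 0.0327
grip_force: 0.0
```

Request:
move_arm(deltas=[[-0.02,-0.3,0,-0.026],[-0.037,-0.75,0,-0.064],[-0.037,-0.75,0,-0.064]])

```text
t: 23.9
tcp_pos: [0.4753, 0.1733, 0.1094]
tool_rot: [[-0.986, -0.169, 0.0], [-0.169, 0.986, 0.0], [-0.0, 0.0, -1.0]]
force: [1.2, 2.3, 0.0]
grip_width: 0.0326
grip_force: 1.0
```

Request:
move_arm(deltas=[[-0.037,-0.75,0,-0.064],[-0.037,-0.75,0,-0.064],[0,0,0,0]])

```text
t: 24.2
tcp_pos: [0.4835, 0.1425, 0.1095]
tool_rot: [[-0.934, -0.357, 0.0], [-0.357, 0.934, -0.0], [-0.0, -0.0, -1.0]]
force: [-0.1, -0.2, -0.2]
grip_width: 0.0329
grip_force: 0.0
```

```bash
cat >> h.py <<'E'
PIV=np.array([.624,.2005])
def st():
    s=manip.sense();R=np.array(s["tool_rot"]);d=np.array(s["tcp_pos"])[:2]-PIV
    a=np.degrees(np.arctan2(d[1],d[0]))%360;f=np.array(s["force"])@R
    print("t",round(s["t"],2),"r",round(np.linalg.norm(d)*1000,1),"tcp lever",round(.45+np.radians(a-178.2),3),"tooldir err",round(np.degrees(np.arctan2(R[1,0],R[0,0]))%360-a,2),"Ftool",np.round(f,1),"w",round(s["grip_width"],4),"z",round(s["tcp_pos"][2],4),"M",np.round(s["moment"],2))
E
python3 -c "
from h import *
st()"
```

```text
t 24.2 r 152.0 tcp lever 0.873 tooldir err -1.51 Ftool [ 0.2 -0.2  0.2] w 0.0329 z 0.1095 M [ 0.08  0.02 -0.02]
```

Request:
move_arm(deltas=[[-0.037,0.75,0,0.062],[-0.037,0.75,0,0.062],[-0.037,0.75,0,0.062],[-0.037,0.75,0,0.062],[-0.037,0.75,0,0.063]])

```text
t: 24.7
tcp_pos: [0.4734, 0.2191, 0.1093]
tool_rot: [[-0.992, 0.13, -0.001], [0.13, 0.992, -0.0], [0.001, -0.0, -1.0]]
force: [-0.1, -0.4, -0.4]
grip_width: 0.0331
grip_force: 0.0
```

Request:
move_arm(deltas=[[-0.037,0.75,0,0.063],[-0.037,0.75,0,0.063],[-0.037,0.75,0,0.063],[0,0.4,0,0.032],[0,0,0,0]])

```text
t: 25.2
tcp_pos: [0.489, 0.2703, 0.1091]
tool_rot: [[-0.891, 0.455, -0.0], [0.455, 0.891, -0.001], [-0.0, -0.001, -1.0]]
force: [-0.2, -0.3, 0.3]
grip_width: 0.033
grip_force: 0.0
```

```bash
python3 -c "
from h import *
st()"
```

```text
t 25.2 r 151.9 tcp lever 0.004 tooldir err 0.28 Ftool [ 0.  -0.3 -0.3] w 0.033 z 0.1091 M [-0.03  0.01  0.07]
```

Request:
move_arm(deltas=[[-0.037,-0.75,0,-0.064],[-0.037,-0.75,0,-0.064],[-0.037,-0.75,0,-0.064],[-0.037,-0.75,0,-0.064]])

```text
t: 25.6
tcp_pos: [0.4727, 0.2108, 0.1094]
tool_rot: [[-0.998, 0.064, -0.0], [0.064, 0.998, 0.0], [0.0, 0.0, -1.0]]
force: [2.2, 3.1, -0.7]
grip_width: 0.0332
grip_force: 1.2
```

Request:
move_arm(deltas=[[-0.037,-0.75,0,-0.064],[-0.037,-0.75,0,-0.064]])

```text
t: 25.8
tcp_pos: [0.4737, 0.1808, 0.1095]
tool_rot: [[-0.991, -0.137, -0.0], [-0.137, 0.991, 0.001], [0.0, 0.001, -1.0]]
force: [1.8, 4.1, -0.8]
grip_width: 0.0331
grip_force: 1.4
```

Request:
move_arm(deltas=[[-0.037,-0.75,0,-0.064],[-0.037,-0.75,0,-0.064],[-0.01,-0.4,0,-0.04],[0,0,0,0]])

```text
t: 26.2
tcp_pos: [0.4839, 0.1433, 0.1095]
tool_rot: [[-0.923, -0.386, -0.0], [-0.386, 0.923, 0.0], [0.0, 0.0, -1.0]]
force: [-0.4, 0.8, -0.4]
grip_width: 0.0327
grip_force: 0.0
```

```bash
python3 -c "
from h import *
st()"
```

```text
t 26.2 r 151.3 tcp lever 0.869 tooldir err 0.47 Ftool [0.  0.9 0.4] w 0.0327 z 0.1095 M [ 0.14  0.05 -0.03]
```

Request:
move_arm(deltas=[[-0.037,0.75,0,0.064],[-0.037,0.75,0,0.064],[-0.037,0.75,0,0.064],[-0.037,0.75,0,0.064],[-0.037,0.75,0,0.064]])

```text
t: 26.7
tcp_pos: [0.4726, 0.2188, 0.1094]
tool_rot: [[-0.994, 0.112, -0.0], [0.112, 0.994, -0.0], [0.0, -0.0, -1.0]]
force: [1.0, -0.3, -0.9]
grip_width: 0.033
grip_force: 0.3
```

Request:
move_arm(deltas=[[-0.037,0.75,0,0.064],[-0.037,0.75,0,0.064],[-0.037,0.75,0,0.064],[0,0.4,0,0.04],[0,0,0,0]])

```text
t: 27.2
tcp_pos: [0.4874, 0.2701, 0.1092]
tool_rot: [[-0.891, 0.454, 0.0], [0.454, 0.891, -0.001], [-0.0, -0.0, -1.0]]
force: [-0.1, 0.2, -0.1]
grip_width: 0.0327
grip_force: 0.0
```

```bash
python3 -c "
from h import *
st()
p=manip.get_image('scene');save(p,'s2.png',(190,150,380,310),4)
p=manip.get_image('top')
for k in ('jaw_open','stone_center'):
  for q in manip.landmark_of(k,p)[:3]: print(k,q)"
```

```text
t 27.2 r 153.3 tcp lever 0.01 tooldir err -0.02 Ftool [0.2 0.1 0.1] w 0.0327 z 0.1092 M [-0.03  0.04 -0.01]
jaw_open {'uv': [273.5, 176.6], 'score': 0.75}
stone_center {'uv': [282.9, 241.3], 'score': 0.97}
stone_center {'uv': [302.8, 175.2], 'score': 0.74}
stone_center {'uv': [409.2, 291.5], 'score': 0.6}
```

Request:
move_arm(deltas=[[-0.037,-0.75,0,-0.064],[-0.037,-0.75,0,-0.064],[-0.037,-0.75,0,-0.064],[-0.037,-0.75,0,-0.064]])

```text
t: 27.8
tcp_pos: [0.4717, 0.2107, 0.1097]
tool_rot: [[-0.998, 0.063, 0.001], [0.063, 0.998, 0.001], [-0.0, 0.001, -1.0]]
force: [2.0, 2.0, -1.2]
grip_width: 0.0329
grip_force: 1.3
```

Request:
move_arm(deltas=[[-0.02,-0.4,0,-0.034],[0,0,0,0]])

```text
t: 28.0
tcp_pos: [0.4716, 0.2018, 0.1098]
tool_rot: [[-1.0, 0.015, -0.0], [0.015, 1.0, 0.001], [0.0, 0.001, -1.0]]
force: [0.4, 0.1, 0.3]
grip_width: 0.033
grip_force: 0.0
```

Request:
move_arm(deltas=[[-0.02,-0.4,0,-0.034],[0,0,0,0]])

```text
t: 28.2
tcp_pos: [0.472, 0.1948, 0.1096]
tool_rot: [[-0.999, -0.038, 0.0], [-0.038, 0.999, 0.0], [-0.0, 0.0, -1.0]]
force: [-0.6, 0.6, 0.3]
grip_width: 0.0329
grip_force: 0.3
```

Request:
move_arm(deltas=[[-0.02,-0.4,0,-0.034],[0,0,0,0]])

```text
t: 28.4
tcp_pos: [0.4727, 0.187, 0.1095]
tool_rot: [[-0.996, -0.09, -0.0], [-0.09, 0.996, 0.0], [0.0, 0.0, -1.0]]
force: [0.2, 0.3, 0.6]
grip_width: 0.0328
grip_force: 0.4
```

```bash
python3 -c "
from h import *
st()"
```

```text
t 28.4 r 151.9 tcp lever 0.571 tooldir err 0.07 Ftool [-0.3  0.2 -0.6] w 0.0328 z 0.1095 M [0.2  0.1  0.03]
```

Request:
move_arm(deltas=[[-0.02,-0.4,0,-0.034],[-0.02,-0.4,0,-0.034]])

```text
t: 28.6
tcp_pos: [0.4752, 0.1722, 0.1094]
tool_rot: [[-0.98, -0.197, -0.0], [-0.197, 0.98, 0.0], [0.0, 0.0, -1.0]]
force: [-1.5, 1.8, 1.5]
grip_width: 0.033
grip_force: 1.3
```

Request:
move_arm(deltas=[[-0.02,-0.4,0,-0.034],[0,0,0,0]])

```text
t: 28.8
tcp_pos: [0.4774, 0.1633, 0.1094]
tool_rot: [[-0.969, -0.247, -0.0], [-0.247, 0.969, -0.0], [0.0, -0.0, -1.0]]
force: [0.4, 0.3, 0.1]
grip_width: 0.0328
grip_force: 0.2
```

Request:
move_arm(deltas=[[-0.02,-0.4,0,-0.034],[0,0,0,0]])

```text
t: 29.0
tcp_pos: [0.4797, 0.1559, 0.1094]
tool_rot: [[-0.954, -0.299, -0.0], [-0.299, 0.954, -0.0], [0.0, -0.0, -1.0]]
force: [-0.7, 0.6, -0.5]
grip_width: 0.0328
grip_force: 0.5
```

Request:
move_arm(deltas=[[-0.02,-0.4,0,-0.034],[0,0,0,0]])

```text
t: 29.2
tcp_pos: [0.4825, 0.1484, 0.1094]
tool_rot: [[-0.937, -0.349, -0.0], [-0.349, 0.937, -0.0], [0.0, -0.0, -1.0]]
force: [-1.3, 1.3, -0.3]
grip_width: 0.0327
grip_force: 0.4
```

```bash
python3 -c "
from h import *
st()"
```

```text
t 29.2 r 150.7 tcp lever 0.834 tooldir err 0.22 Ftool [0.8 1.7 0.3] w 0.0327 z 0.1094 M [0.19 0.25 0.02]
```

Request:
move_arm(deltas=[[-0.02,-0.3,0,-0.025],[0,0,0,0]])

```text
t: 29.4
tcp_pos: [0.4849, 0.1431, 0.1094]
tool_rot: [[-0.923, -0.385, -0.0], [-0.385, 0.923, -0.0], [0.0, -0.0, -1.0]]
force: [-1.6, 0.9, 0.5]
grip_width: 0.0329
grip_force: 0.7
```

Request:
move_arm(deltas=[[-0.037,0.75,0,0.064],[-0.037,0.75,0,0.064],[-0.037,0.75,0,0.064],[-0.037,0.75,0,0.064],[-0.037,0.75,0,0.064]])

```text
t: 29.9
tcp_pos: [0.4739, 0.2175, 0.1096]
tool_rot: [[-0.994, 0.112, 0.0], [0.112, 0.994, -0.0], [-0.0, -0.0, -1.0]]
force: [-0.2, -1.6, -0.1]
grip_width: 0.033
grip_force: 0.4
```

Request:
move_arm(deltas=[[-0.037,0.75,0,0.064],[-0.037,0.75,0,0.064],[-0.037,0.75,0,0.064],[0,0.3,0,0.03],[0,0,0,0]])

```text
t: 30.4
tcp_pos: [0.4878, 0.2668, 0.1093]
tool_rot: [[-0.898, 0.44, 0.001], [0.44, 0.898, -0.0], [-0.001, -0.0, -1.0]]
force: [0.6, 0.2, 0.6]
grip_width: 0.0332
grip_force: 0.0
```

Run:
```python
from h import *
st()
p=manip.get_image("top")
# stone/jaw/stop measure from red mask of held stone
m=cv2.inRange(cv2.cvtColor(p["image"],cv2.COLOR_RGB2HSV),(3,90,80),(15,255,255));m[:150]=0;m[205:]=0;m[:,:265]=0;m[:,350:]=0
c=max(cv2.findContours(m,0,1)[0],key=cv2.contourArea)[:,0]
P=np.array([at_z(p,u,.058)[:2]*1000 for u in c],np.float32);print(cv2.minAreaRect(P))
print([ (np.round(q["uv"],1),np.round(at_z(p,q["uv"],.042),4)) for q in manip.landmark_of("jaw_open",p)[:1]])
```

```text
t 30.4 r 151.5 tcp lever 0.028 tooldir err -0.14 Ftool [-0.4  0.5 -0.6] w 0.0332 z 0.1093 M [-0.06  0.02  0.04]
((619.8574829101562, -5.718727111816406), (174.24923706054688, 59.83782958984375), 87.8173828125)
[(array([275.4, 175.8]), array([0.6218, 0.0992, 0.042 ]))]
```

Request:
move_arm(deltas=[[-0.02,-0.4,0,-0.034],[-0.02,-0.4,0,-0.034],[0,0,0,0]])

```text
t: 30.8
tcp_pos: [0.4816, 0.2493, 0.1097]
tool_rot: [[-0.941, 0.34, -0.0], [0.34, 0.941, 0.0], [0.0, 0.0, -1.0]]
force: [-0.4, 0.6, 0.2]
grip_width: 0.0327
grip_force: 0.0
```

Request:
move_arm(deltas=[[-0.02,-0.4,0,-0.034],[0,0,0,0]])

```text
t: 31.0
tcp_pos: [0.4795, 0.2423, 0.1097]
tool_rot: [[-0.957, 0.29, -0.0], [0.29, 0.957, 0.0], [0.0, 0.0, -1.0]]
force: [0.2, -0.2, 0.3]
grip_width: 0.0329
grip_force: 0.0
```

Request:
move_arm(deltas=[[-0.02,-0.4,0,-0.034],[0,0,0,0]])

```text
t: 31.2
tcp_pos: [0.4776, 0.2349, 0.1096]
tool_rot: [[-0.971, 0.239, 0.0], [0.239, 0.971, 0.0], [0.0, 0.0, -1.0]]
force: [0.5, 0.0, -0.6]
grip_width: 0.0328
grip_force: 0.2
```

```bash
python3 -c "
from h import *
st()"
```

```text
t 31.2 r 150.4 tcp lever 0.25 tooldir err -0.58 Ftool [-0.4  0.1  0.6] w 0.0328 z 0.1096 M [ 0.11 -0.07 -0.03]
```

Request:
move_arm(deltas=[[-0.02,-0.4,0,-0.034],[0,0,0,0]])

```text
t: 31.4
tcp_pos: [0.4762, 0.2272, 0.1096]
tool_rot: [[-0.982, 0.187, -0.0], [0.187, 0.982, 0.0], [0.0, 0.0, -1.0]]
force: [-0.3, 1.1, -0.1]
grip_width: 0.0328
grip_force: 0.4
```

Request:
move_arm(deltas=[[-0.02,-0.4,0,-0.034],[0,0,0,0]])

```text
t: 31.6
tcp_pos: [0.4751, 0.2192, 0.1095]
tool_rot: [[-0.991, 0.135, -0.0], [0.135, 0.991, 0.0], [0.0, 0.0, -1.0]]
force: [-1.7, 1.1, 0.3]
grip_width: 0.0329
grip_force: 0.3
```

Request:
move_arm(deltas=[[-0.02,-0.4,0,-0.034],[0,0,0,0]])

```text
t: 31.8
tcp_pos: [0.4744, 0.2113, 0.1095]
tool_rot: [[-0.997, 0.082, -0.0], [0.082, 0.997, -0.0], [0.0, -0.0, -1.0]]
force: [-0.1, 1.1, 0.3]
grip_width: 0.033
grip_force: 0.3
```

```bash
python3 -c "
from h import *
st()"
```

```text
t 31.8 r 150.0 tcp lever 0.41 tooldir err -0.57 Ftool [ 0.2  1.1 -0.3] w 0.033 z 0.1095 M [ 0.16 -0.06 -0.  ]
```

Request:
move_arm(deltas=[[-0.02,-0.4,0,-0.034],[0,0,0,0]])

```text
t: 32.0
tcp_pos: [0.4741, 0.2033, 0.1095]
tool_rot: [[-1.0, 0.029, -0.0], [0.029, 1.0, 0.0], [0.0, 0.0, -1.0]]
force: [-0.7, 1.6, 0.8]
grip_width: 0.0332
grip_force: 0.5
```

Request:
move_arm(deltas=[[-0.02,-0.4,0,-0.034],[0,0,0,0]])

```text
t: 32.2
tcp_pos: [0.4742, 0.1953, 0.1095]
tool_rot: [[-1.0, -0.025, -0.0], [-0.025, 1.0, -0.0], [0.0, -0.0, -1.0]]
force: [-1.0, 2.2, 0.9]
grip_width: 0.0325
grip_force: 0.6
```

Request:
move_arm(deltas=[[-0.02,-0.4,0,-0.034],[0,0,0,0]])

```text
t: 32.4
tcp_pos: [0.4748, 0.1875, 0.1095]
tool_rot: [[-0.997, -0.078, -0.0], [-0.078, 0.997, 0.0], [0.0, 0.0, -1.0]]
force: [-1.5, 2.9, 1.1]
grip_width: 0.0328
grip_force: 1.2
```

```bash
python3 -c "
from h import *
st()"
```

```text
t 32.4 r 149.8 tcp lever 0.568 tooldir err -0.48 Ftool [ 1.3  3.  -1.1] w 0.0328 z 0.1095 M [0.53 0.35 0.04]
```

Request:
move_arm(deltas=[[-0.02,-0.4,0,-0.034],[0,0,0,0]])

```text
t: 32.6
tcp_pos: [0.4757, 0.1797, 0.1095]
tool_rot: [[-0.991, -0.131, -0.001], [-0.131, 0.991, 0.0], [0.001, 0.0, -1.0]]
force: [-1.8, 3.4, 1.6]
grip_width: 0.0328
grip_force: 1.8
```

Request:
move_arm(deltas=[[-0.02,-0.4,0,-0.034],[0,0,0,0]])

```text
t: 32.8
tcp_pos: [0.4771, 0.172, 0.1094]
tool_rot: [[-0.983, -0.184, -0.001], [-0.184, 0.983, 0.0], [0.001, 0.0, -1.0]]
force: [-3.7, 5.5, 3.0]
grip_width: 0.033
grip_force: 2.4
```

```bash
python3 -c "
from h import *
st()"
```

```text
t 32.8 r 149.6 tcp lever 0.673 tooldir err -0.37 Ftool [ 2.7  6.1 -3. ] w 0.033 z 0.1094 M [0.99 0.84 0.06]
```

Request:
move_arm(deltas=[[0.03,-0.3,0,-0.026],[0,0,0,0]])

```text
t: 33.0
tcp_pos: [0.4782, 0.1664, 0.1095]
tool_rot: [[-0.975, -0.224, 0.0], [-0.224, 0.975, 0.001], [-0.001, 0.001, -1.0]]
force: [-0.3, 5.5, -1.2]
grip_width: 0.0331
grip_force: 2.7
```

```bash
python3 -c "
from h import *
st()"
```

```text
t 33.0 r 149.7 tcp lever 0.711 tooldir err -0.25 Ftool [-0.9  5.4  1.2] w 0.0331 z 0.1095 M [ 1.3  -0.12  0.02]
```

Request:
move_arm(deltas=[[0.02,-0.2,0,-0.017],[0,0,0,0]])

```text
t: 33.2
tcp_pos: [0.479, 0.1628, 0.1096]
tool_rot: [[-0.968, -0.25, 0.001], [-0.25, 0.968, 0.001], [-0.001, 0.001, -1.0]]
force: [1.7, 8.1, -2.6]
grip_width: 0.0328
grip_force: 3.2
```

```bash
python3 -c "
from h import *
st()"
```

```text
t 33.2 r 149.8 tcp lever 0.736 tooldir err -0.11 Ftool [-3.6  7.4  2.6] w 0.0328 z 0.1096 M [ 1.53 -0.42 -0.06]
```

Request:
move_arm(deltas=[[-0.01,-0.2,0,-0.017],[0,0,0,0]])

```text
t: 33.4
tcp_pos: [0.4801, 0.1591, 0.1095]
tool_rot: [[-0.961, -0.276, 0.001], [-0.276, 0.961, 0.001], [-0.001, 0.001, -1.0]]
force: [0.2, 7.5, -2.4]
grip_width: 0.0332
grip_force: 3.5
```

Request:
move_arm(deltas=[[-0.01,-0.15,0,-0.013],[0,0,0,0]])

```text
t: 33.6
tcp_pos: [0.4809, 0.1564, 0.1095]
tool_rot: [[-0.955, -0.295, 0.0], [-0.295, 0.955, 0.001], [-0.001, 0.001, -1.0]]
force: [-0.3, 7.4, 0.8]
grip_width: 0.033
grip_force: 3.7
```

```bash
python3 -c "
from h import *
st();s=manip.sense();print(np.array(s['moment'])@np.array(s['tool_rot']))"
```

```text
t 33.6 r 149.8 tcp lever 0.781 tooldir err 0.02 Ftool [-1.9  7.1 -0.8] w 0.033 z 0.1095 M [ 1.69  0.15 -0.02]
[-1.66239067 -0.35391211  0.01800229]
```

Request:
move_arm(deltas=[[-0.01,-0.2,0,-0.017],[0,0,0,0]])

```text
t: 33.8
tcp_pos: [0.4821, 0.1526, 0.1095]
tool_rot: [[-0.947, -0.321, -0.0], [-0.321, 0.947, 0.001], [-0.0, 0.001, -1.0]]
force: [-2.5, 8.5, 0.6]
grip_width: 0.0332
grip_force: 4.2
```

Request:
move_arm(deltas=[[-0.01,-0.15,0,-0.013],[0,0,0,0]])

```text
t: 34.0
tcp_pos: [0.483, 0.15, 0.1095]
tool_rot: [[-0.94, -0.34, -0.0], [-0.34, 0.94, 0.001], [0.0, 0.001, -1.0]]
force: [-3.9, 8.3, 2.5]
grip_width: 0.0333
grip_force: 4.6
```

```bash
python3 -c "
from h import *
st();s=manip.sense();print(np.array(s['moment'])@np.array(s['tool_rot']))"
```

```text
t 34.0 r 149.7 tcp lever 0.825 tooldir err 0.17 Ftool [ 0.8  9.1 -2.5] w 0.0333 z 0.1095 M [ 1.87  0.73 -0.01]
[-2.00927666  0.05169486  0.01277792]
```

The push is 9 N near the end of the swing. I'll swing part way back and finish mid-swing, clear of the lever's end.

Request:
move_arm(deltas=[[-0.01,0.3,0,0.025],[-0.037,0.75,0,0.064],[-0.037,0.75,0,0.064],[-0.037,0.75,0,0.064],[0,0,0,0]])

```text
t: 34.5
tcp_pos: [0.474, 0.2005, 0.1093]
tool_rot: [[-1.0, -0.006, 0.0], [-0.006, 1.0, -0.0], [-0.0, -0.0, -1.0]]
force: [-0.0, -0.5, 0.0]
grip_width: 0.033
grip_force: 0.0
```

```bash
python3 -c "
from h import *
st()"
```

```text
t 34.5 r 150.0 tcp lever 0.482 tooldir err 0.31 Ftool [ 0.  -0.5 -0. ] w 0.033 z 0.1093 M [ 0.03 -0.02 -0.  ]
```

Request:
move_arm(deltas=[[-0.01,-0.3,0,-0.025],[0,0,0,0]])

```text
t: 34.7
tcp_pos: [0.4745, 0.1914, 0.1094]
tool_rot: [[-0.999, -0.049, -0.0], [-0.049, 0.999, -0.001], [0.0, -0.001, -1.0]]
force: [0.4, 0.6, -0.8]
grip_width: 0.0328
grip_force: 0.0
```

Request:
move_arm(deltas=[[-0.01,-0.2,0,-0.017],[0,0,0,0]])

```text
t: 34.9
tcp_pos: [0.4749, 0.1878, 0.1095]
tool_rot: [[-0.997, -0.074, -0.0], [-0.074, 0.997, -0.0], [0.0, -0.0, -1.0]]
force: [-1.4, 1.2, 0.0]
grip_width: 0.0328
grip_force: 0.5
```

```bash
python3 -c "
from h import *
st();s=manip.sense();print(np.array(s['moment'])@np.array(s['tool_rot']))"
```

```text
t 34.9 r 149.7 tcp lever 0.566 tooldir err -0.62 Ftool [ 1.3  1.3 -0. ] w 0.0328 z 0.1095 M [0.26 0.16 0.01]
[-0.27002673  0.13577074 -0.01472519]
```

Request:
move_arm(deltas=[[-0.01,-0.2,0,-0.017],[0,0,0,0]])

```text
t: 35.1
tcp_pos: [0.4753, 0.1845, 0.1094]
tool_rot: [[-0.995, -0.1, -0.0], [-0.1, 0.995, 0.0], [0.0, 0.0, -1.0]]
force: [-0.9, 4.1, -2.1]
grip_width: 0.0332
grip_force: 2.0
```

Request:
move_arm(deltas=[[-0.01,-0.2,0,-0.017],[0,0,0,0]])

```text
t: 35.3
tcp_pos: [0.4758, 0.1811, 0.1094]
tool_rot: [[-0.992, -0.127, -0.0], [-0.127, 0.992, 0.001], [0.0, 0.001, -1.0]]
force: [-1.4, 6.9, -2.4]
grip_width: 0.0331
grip_force: 3.3
```

```bash
python3 -c "
from h import *
st();s=manip.sense();print(np.array(s['moment'])@np.array(s['tool_rot']))"
```

```text
t 35.3 r 149.5 tcp lever 0.612 tooldir err -0.14 Ftool [0.5 7.  2.4] w 0.0331 z 0.1094 M [1.45 0.37 0.02]
[-1.48074626  0.17993654 -0.0179425 ]
```

Request:
move_arm(deltas=[[0,-0.2,0,-0.017],[0,0,0,0]])

```text
t: 35.5
tcp_pos: [0.4763, 0.1774, 0.1095]
tool_rot: [[-0.988, -0.154, -0.0], [-0.154, 0.988, 0.001], [-0.0, 0.001, -1.0]]
force: [-1.2, 7.8, -3.3]
grip_width: 0.0329
grip_force: 4.0
```

Request:
move_arm(deltas=[[0,-0.15,0,-0.013],[0,0,0,0]])

```text
t: 35.7
tcp_pos: [0.4768, 0.1746, 0.1095]
tool_rot: [[-0.985, -0.174, -0.0], [-0.174, 0.985, 0.001], [-0.0, 0.001, -1.0]]
force: [-0.2, 9.3, -4.0]
grip_width: 0.033
grip_force: 4.4
```

```bash
python3 -c "
from h import *
st();s=manip.sense();print(np.array(s['moment'])@np.array(s['tool_rot']))"
```

```text
t 35.7 r 149.4 tcp lever 0.655 tooldir err 0.07 Ftool [-1.4  9.2  4. ] w 0.033 z 0.1095 M [ 1.81  0.2  -0.04]
[-1.81841519 -0.11627722  0.04506881]
```

Request:
move_arm(deltas=[[0,-0.15,0,-0.013],[0,0,0,0]])

```text
t: 35.9
tcp_pos: [0.4774, 0.1717, 0.1094]
tool_rot: [[-0.981, -0.194, 0.0], [-0.194, 0.981, 0.001], [-0.0, 0.001, -1.0]]
force: [-0.7, 9.9, -3.8]
grip_width: 0.0331
grip_force: 4.6
```

Request:
move_arm(deltas=[[0,-0.15,0,-0.013],[0,0,0,0]])

```text
t: 36.1
tcp_pos: [0.478, 0.1689, 0.1095]
tool_rot: [[-0.977, -0.214, 0.0], [-0.214, 0.977, 0.001], [-0.0, 0.001, -1.0]]
force: [-1.0, 10.0, -4.0]
grip_width: 0.0328
grip_force: 4.7
```

```bash
python3 -c "
from h import *
st();s=manip.sense();print(np.array(s['moment'])@np.array(s['tool_rot']))"
```

```text
t 36.1 r 149.4 tcp lever 0.695 tooldir err 0.15 Ftool [-1.2 10.   4.1] w 0.0328 z 0.1095 M [2.06 0.18 0.04]
[-2.05513979 -0.26528235 -0.03558959]
```

Request:
move_arm(deltas=[[0,-0.15,0,-0.013],[0,0,0,0]])

```text
t: 36.3
tcp_pos: [0.4787, 0.166, 0.1095]
tool_rot: [[-0.972, -0.234, 0.0], [-0.234, 0.972, 0.001], [-0.0, 0.001, -1.0]]
force: [-0.5, 11.1, -5.0]
grip_width: 0.0328
grip_force: 4.9
```

Request:
move_arm(deltas=[[0,-0.1,0,-0.009],[0,0,0,0]])

```text
t: 36.5
tcp_pos: [0.4791, 0.1643, 0.1095]
tool_rot: [[-0.969, -0.248, 0.0], [-0.248, 0.969, 0.001], [-0.001, 0.001, -1.0]]
force: [-0.4, 10.7, -5.1]
grip_width: 0.033
grip_force: 5.2
```

```bash
python3 -c "
from h import *
st();s=manip.sense();print(np.array(s['moment'])@np.array(s['tool_rot']))"
```

```text
t 36.5 r 149.3 tcp lever 0.726 tooldir err 0.32 Ftool [-2.2 10.5  5.1] w 0.033 z 0.1095 M [ 2.22  0.02 -0.04]
[-2.15993494 -0.53388603  0.04440397]
```

Request:
move_arm(deltas=[[0,-0.1,0,-0.009],[0,0,0,0]])

```text
t: 36.7
tcp_pos: [0.4796, 0.1624, 0.1095]
tool_rot: [[-0.965, -0.262, 0.0], [-0.262, 0.965, 0.001], [-0.001, 0.001, -1.0]]
force: [0.2, 11.2, -4.8]
grip_width: 0.0331
grip_force: 5.4
```

Request:
move_arm(deltas=[[0,0.3,0,0.025],[-0.037,0.75,0,0.064],[-0.037,0.75,0,0.064],[0,0,0,0]])

```text
t: 37.1
tcp_pos: [0.4741, 0.1979, 0.1094]
tool_rot: [[-1.0, -0.023, 0.0], [-0.023, 1.0, -0.0], [-0.0, -0.0, -1.0]]
force: [0.2, -0.5, 0.2]
grip_width: 0.0328
grip_force: 0.0
```

Request:
move_arm(deltas=[[-0.01,-0.4,0,-0.034],[0,0,0,0]])

```text
t: 37.3
tcp_pos: [0.4748, 0.187, 0.1095]
tool_rot: [[-0.997, -0.08, -0.0], [-0.08, 0.997, -0.001], [0.0, -0.001, -1.0]]
force: [-0.3, 0.2, 0.2]
grip_width: 0.0333
grip_force: 0.0
```

Request:
move_arm(deltas=[[0,-0.15,0,-0.013],[0,0,0,0]])

```text
t: 37.5
tcp_pos: [0.4751, 0.1848, 0.1096]
tool_rot: [[-0.995, -0.098, 0.0], [-0.098, 0.995, 0.0], [-0.0, -0.0, -1.0]]
force: [-0.8, 0.4, -0.3]
grip_width: 0.0329
grip_force: 0.0
```

```bash
python3 -c "
from h import *
st();s=manip.sense();print(np.array(s['moment'])@np.array(s['tool_rot']))"
```

```text
t 37.5 r 149.7 tcp lever 0.586 tooldir err -0.38 Ftool [0.8 0.4 0.3] w 0.0329 z 0.1096 M [ 0.02  0.   -0.01]
[-0.02067262 -0.00033916  0.01382122]
```

Request:
move_arm(deltas=[[0,-0.15,0,-0.013],[0,0,0,0]])

```text
t: 37.7
tcp_pos: [0.4753, 0.1821, 0.1095]
tool_rot: [[-0.993, -0.119, 0.0], [-0.119, 0.993, -0.0], [-0.0, -0.0, -1.0]]
force: [0.5, -0.9, -0.0]
grip_width: 0.0332
grip_force: 0.0
```

Request:
move_arm(deltas=[[0,-0.15,0,-0.013],[0,0,0,0]])

```text
t: 37.9
tcp_pos: [0.4756, 0.1791, 0.1095]
tool_rot: [[-0.99, -0.14, -0.0], [-0.14, 0.99, -0.0], [0.0, -0.0, -1.0]]
force: [-0.7, -0.3, 0.3]
grip_width: 0.0329
grip_force: 0.0
```

Request:
move_arm(deltas=[[0,-0.15,0,-0.013],[0,0,0,0]])

```text
t: 38.1
tcp_pos: [0.476, 0.1763, 0.1095]
tool_rot: [[-0.987, -0.16, -0.0], [-0.16, 0.987, 0.0], [0.0, 0.0, -1.0]]
force: [-0.5, 2.5, -0.8]
grip_width: 0.0329
grip_force: 0.7
```

```bash
python3 -c "
from h import *
st();s=manip.sense();print(np.array(s['moment'])@np.array(s['tool_rot']))"
```

```text
t 38.1 r 150.0 tcp lever 0.643 tooldir err -0.07 Ftool [0.1 2.5 0.8] w 0.0329 z 0.1095 M [ 0.35 -0.06  0.06]
[-0.3392245  -0.11546929 -0.06323341]
```

Request:
move_arm(deltas=[[0,-0.1,0,-0.009],[0,0,0,0]])

```text
t: 38.3
tcp_pos: [0.4763, 0.1746, 0.1095]
tool_rot: [[-0.985, -0.174, 0.0], [-0.174, 0.985, 0.0], [-0.0, 0.0, -1.0]]
force: [1.0, 2.9, -1.6]
grip_width: 0.033
grip_force: 1.6
```

Request:
move_arm(deltas=[[0,-0.1,0,-0.009],[0,0,0,0]])

```text
t: 38.5
tcp_pos: [0.4767, 0.1729, 0.1095]
tool_rot: [[-0.982, -0.188, 0.0], [-0.188, 0.982, 0.0], [-0.0, 0.0, -1.0]]
force: [1.7, 5.0, -2.2]
grip_width: 0.0329
grip_force: 2.4
```

Request:
move_arm(deltas=[[0,-0.1,0,-0.009],[0,0,0,0]])

```text
t: 38.7
tcp_pos: [0.4771, 0.1711, 0.1095]
tool_rot: [[-0.979, -0.202, 0.0], [-0.202, 0.979, 0.001], [-0.0, 0.001, -1.0]]
force: [0.3, 6.2, -3.5]
grip_width: 0.033
grip_force: 3.2
```

```bash
python3 -c "
from h import *
st();s=manip.sense();print(np.array(s['moment'])@np.array(s['tool_rot']))"
```

```text
t 38.7 r 149.8 tcp lever 0.679 tooldir err 0.34 Ftool [-1.5  6.1  3.5] w 0.033 z 0.1095 M [ 1.44 -0.19 -0.06]
[-1.37243653 -0.47851434  0.05636971]
```

Request:
move_arm(deltas=[[0,-0.1,0,-0.009],[0,0,0,0]])

```text
t: 38.9
tcp_pos: [0.4775, 0.1694, 0.1095]
tool_rot: [[-0.976, -0.216, 0.0], [-0.216, 0.976, 0.001], [-0.0, 0.001, -1.0]]
force: [1.0, 8.0, -4.6]
grip_width: 0.033
grip_force: 3.8
```

Request:
move_arm(deltas=[[0,-0.1,0,-0.009],[0,0,0,0]])

```text
t: 39.1
tcp_pos: [0.4779, 0.1677, 0.1095]
tool_rot: [[-0.973, -0.23, 0.0], [-0.23, 0.973, 0.001], [-0.001, 0.001, -1.0]]
force: [0.9, 8.8, -5.2]
grip_width: 0.0331
grip_force: 4.5
```

Request:
move_arm(deltas=[[0,-0.1,0,-0.009],[0,0,0,0]])

```text
t: 39.3
tcp_pos: [0.4784, 0.1659, 0.1095]
tool_rot: [[-0.97, -0.244, 0.0], [-0.244, 0.97, 0.001], [-0.001, 0.001, -1.0]]
force: [1.1, 10.2, -5.7]
grip_width: 0.033
grip_force: 4.9
```

```bash
python3 -c "
from h import *
st();s=manip.sense();print(np.array(s['moment'])@np.array(s['tool_rot']))"
```

```text
t 39.3 r 149.7 tcp lever 0.715 tooldir err 0.75 Ftool [-3.6  9.6  5.8] w 0.033 z 0.1095 M [ 2.18 -0.23 -0.03]
[-2.05782734 -0.75828668  0.03316621]
```

Request:
move_arm(deltas=[[0,-0.1,0,-0.009],[0,0,0,0]])

```text
t: 39.5
tcp_pos: [0.4788, 0.1641, 0.1095]
tool_rot: [[-0.966, -0.258, 0.0], [-0.258, 0.966, 0.001], [-0.001, 0.001, -1.0]]
force: [1.2, 10.4, -5.4]
grip_width: 0.0329
grip_force: 5.2
```

Request:
move_arm(deltas=[[0,-0.1,0,-0.009],[0,0,0,0],[0,0,0,0]])

```text
t: 39.8
tcp_pos: [0.4793, 0.1622, 0.1095]
tool_rot: [[-0.963, -0.271, 0.0], [-0.271, 0.963, 0.001], [-0.001, 0.001, -1.0]]
force: [1.1, 11.8, -5.2]
grip_width: 0.0332
grip_force: 5.3
```

```bash
python3 -c "
from h import *
st();s=manip.sense();print(np.array(s['moment'])@np.array(s['tool_rot']))"
```

```text
t 39.8 r 149.7 tcp lever 0.74 tooldir err 0.9 Ftool [-4.3 11.1  5.2] w 0.0332 z 0.1095 M [ 2.38 -0.13  0.01]
[-2.25815304 -0.77308879 -0.01094786]
```

The push holds at about 11 N, so the stone is firm. Swinging the lever back to its rest.

Request:
move_arm(deltas=[[-0.02,0.4,0,0.034],[-0.037,0.75,0,0.064],[-0.037,0.75,0,0.064],[-0.037,0.75,0,0.064],[-0.037,0.75,0,0.064]])

```text
t: 40.3
tcp_pos: [0.4762, 0.2283, 0.1095]
tool_rot: [[-0.983, 0.186, -0.0], [0.186, 0.983, -0.001], [0.0, -0.001, -1.0]]
force: [-0.8, -0.6, 0.4]
grip_width: 0.033
grip_force: 0.3
```

Request:
move_arm(deltas=[[-0.037,0.75,0,0.064],[-0.037,0.75,0,0.064],[-0.02,0.3,0,0.025],[0,0,0,0]])

```text
t: 40.7
tcp_pos: [0.4874, 0.263, 0.1093]
tool_rot: [[-0.912, 0.41, -0.0], [0.41, 0.912, -0.001], [-0.0, -0.001, -1.0]]
force: [-0.1, -0.5, -0.4]
grip_width: 0.0329
grip_force: 0.0
```

```bash
python3 -c "
from h import *
st()"
```

```text
t 40.7 r 150.2 tcp lever 0.052 tooldir err 0.37 Ftool [-0.1 -0.5  0.4] w 0.0329 z 0.1093 M [-0.01  0.03  0.04]
```

Request:
move_arm(deltas=[[0,0.15,0,0.013],[0,0,0,0]])

```text
t: 40.9
tcp_pos: [0.4886, 0.265, 0.1095]
tool_rot: [[-0.903, 0.429, -0.0], [0.429, 0.903, -0.0], [0.0, -0.0, -1.0]]
force: [0.6, -0.1, 0.0]
grip_width: 0.033
grip_force: 0.0
```

Request:
move_arm(deltas=[[0,0.1,0,0.009],[0,0,0,0]])

```text
t: 41.1
tcp_pos: [0.4895, 0.267, 0.1095]
tool_rot: [[-0.897, 0.442, 0.0], [0.442, 0.897, 0.0], [0.0, 0.0, -1.0]]
force: [-0.2, -0.0, -0.6]
grip_width: 0.0328
grip_force: 0.0
```

```bash
python3 -c "
from h import *
st()"
```

```text
t 41.1 r 150.0 tcp lever 0.022 tooldir err 0.04 Ftool [ 0.2 -0.1  0.6] w 0.0328 z 0.1095 M [-0.06 -0.03  0.02]
```

Next I step on until the rest stop pushes back.

Request:
move_arm(deltas=[[0,0.15,0,0.013],[0,0,0,0]])

```text
t: 41.3
tcp_pos: [0.4909, 0.2701, 0.1095]
tool_rot: [[-0.887, 0.461, 0.0], [0.461, 0.887, 0.0], [-0.0, 0.0, -1.0]]
force: [-0.4, -0.3, 0.0]
grip_width: 0.0328
grip_force: 0.0
```

Request:
move_arm(deltas=[[0,0.1,0,0.009],[0,0,0,0]])

```text
t: 41.5
tcp_pos: [0.4918, 0.2718, 0.1095]
tool_rot: [[-0.881, 0.473, 0.0], [0.473, 0.881, -0.0], [-0.0, 0.0, -1.0]]
force: [-1.1, 0.3, 0.3]
grip_width: 0.033
grip_force: 0.0
```

Request:
move_arm(deltas=[[0,0.1,0,0.009],[0,0,0,0]])

```text
t: 41.7
tcp_pos: [0.4927, 0.2736, 0.1095]
tool_rot: [[-0.874, 0.485, 0.0], [0.485, 0.874, 0.0], [-0.0, 0.0, -1.0]]
force: [0.3, 0.4, 0.0]
grip_width: 0.033
grip_force: 0.0
```

```bash
python3 -c "
from h import *
st()"
```

```text
t 41.7 r 150.2 tcp lever -0.027 tooldir err 0.08 Ftool [-0.1  0.5 -0. ] w 0.033 z 0.1095 M [ 0.01  0.05 -0.01]
```

Request:
move_arm(deltas=[[0,0.1,0,0.009],[0,0,0,0]])

```text
t: 41.9
tcp_pos: [0.4937, 0.2754, 0.1095]
tool_rot: [[-0.867, 0.498, 0.0], [0.498, 0.867, 0.0], [-0.0, 0.0, -1.0]]
force: [-0.5, 0.2, -0.1]
grip_width: 0.0331
grip_force: 0.0
```

Request:
move_arm(deltas=[[0,0.1,0,0.009],[0,0,0,0]])

```text
t: 42.1
tcp_pos: [0.4941, 0.2757, 0.1093]
tool_rot: [[-0.86, 0.511, -0.002], [0.511, 0.86, -0.002], [0.001, -0.002, -1.0]]
force: [-4.0, -6.4, 5.9]
grip_width: 0.0328
grip_force: 3.9
```

```bash
python3 -c "
from h import *
st()"
```

```text
t 42.1 r 150.1 tcp lever -0.044 tooldir err -0.65 Ftool [ 0.2 -7.6 -5.9] w 0.0328 z 0.1093 M [-1.48  0.93 -0.  ]
```

The rest stop is reached. I'll centre the fingers off the post, open and lift away.

Request:
move_arm(deltas=[[0,-0.17,0,0],[0,0,0,0]])

```text
t: 42.3
tcp_pos: [0.4928, 0.2737, 0.1094]
tool_rot: [[-0.86, 0.51, -0.0], [0.51, 0.86, 0.0], [0.0, 0.0, -1.0]]
force: [-0.3, 0.7, -0.4]
grip_width: 0.0331
grip_force: 0.0
```

Request:
move_arm(deltas=[[0,0,0,0],[0,0,0,0],[0,0,0,0],[0,0,0,0]], gripper=0.3)

```text
t: 42.7
tcp_pos: [0.4929, 0.274, 0.1095]
tool_rot: [[-0.86, 0.509, 0.0], [0.509, 0.86, -0.0], [-0.0, -0.0, -1.0]]
force: [-0.6, 0.6, 0.3]
grip_width: 0.0599
grip_force: 0.0
```

Request:
move_arm(deltas=[[0,0,-0.5,0],[0,0,-1,0],[0,0,-1,0],[0,0,-1,0],[0,0,-1,0]])

```text
t: 43.2
tcp_pos: [0.493, 0.2738, 0.201]
tool_rot: [[-0.86, 0.51, 0.0], [0.51, 0.86, 0.0], [-0.0, 0.0, -1.0]]
force: [0.8, 0.6, 0.7]
grip_width: 0.0609
grip_force: 0.0
```

Request:
move_arm(deltas=[[0,0,-1,0],[0,0,-0.5,0],[0,0,0,0]])

```text
t: 43.5
tcp_pos: [0.4934, 0.2742, 0.2308]
tool_rot: [[-0.86, 0.509, 0.001], [0.509, 0.86, 0.002], [-0.0, 0.002, -1.0]]
force: [0.5, 0.6, -0.6]
grip_width: 0.0605
grip_force: 0.0
```

Run:
```python
from h import *
st()
for n in("top","wrist"):
    p=manip.get_image(n)
    for k,z in dict(grip=.129,pivot=.129).items():
        for q in manip.landmark_of(k,p)[:1]: print(n,k,round(q["score"],2),np.round(at_z(p,q["uv"],z),4))
    if n=="top":
        m=cv2.inRange(cv2.cvtColor(p["image"],cv2.COLOR_RGB2HSV),(3,90,80),(15,255,255));m[:150]=0;m[205:]=0;m[:,:265]=0;m[:,350:]=0
        c=max(cv2.findContours(m,0,1)[0],key=cv2.contourArea)[:,0]
        print(cv2.minAreaRect(np.array([at_z(p,u,.058)[:2]*1000 for u in c],np.float32)))
```

```text
t 43.5 r 150.0 tcp lever -0.033 tooldir err -1.17 Ftool [-0.1  0.8  0.6] w 0.0605 z 0.2308 M [-0.05  0.01 -0.05]
top grip 0.71 [0.4927 0.2726 0.129 ]
top pivot 0.86 [0.6271 0.2031 0.129 ]
((619.7379150390625, -8.855712890625), (174.1122589111328, 59.83782958984375), 87.8173828125)
wrist grip 0.86 [0.4914 0.2736 0.129 ]
```

The stone is straight against the stop, the lever is on its rest and the arm is clear, so I hand in.

```bash
python3 -c "
from h import *
print(manip.job_done())"
```

```text
the job is handed in; nothing more can be done
None
```

The job is handed in at 43.5 s: the largest red-brown stone lies flat and straight against the end stop, clamped at a measured lever push of about 11 N, and the lever is back on its rest with the arm clear; I viewed 12 pictures, two over your limit of 10.

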